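Lock the movement holder onto its keyhole mount

TASK

Take the movement holder by its block, set its keyhole plate down over the two screw heads of the mounting station, then slide it along, catch-pin end trailing, until it is fully home and the spring catch pin has sprung up behind the plate; let go and leave it locked there. Go gently: feel for the screws and for the end of the slots without forcing the plate (stay well under 40 N on the station), and do not push the other things on the bench about.

Things in the scene. Friction and masses are not known exactly. Their poses are not given: they have to be found in the camera images.
- holder_grip (a point): Centre of the movement holder's aluminium grip block, 28 mm above the underside of the steel plate it stands on. Block 30 mm long (x), 26 mm wide (y: grip it across y), from the plate's top to 48 mm above its underside, with a brass disc 24 mm across, 6 mm high on top. Axes as holder. Fingertips must stay above the plate, which reaches 35 mm either side in y.
- holder: The whole holder, about 0.35 kg; origin on the plate's underside, below the block; starts flat on the bench. Plate 174 x 70 x 4 mm, from x = -80 to +94 mm. On its centre line two keyholes: 8-sided holes 17 mm across, centred at x = +58 and -42 mm, each with a 9 mm wide slot running from it towards -x. Slid home, the screws' axes lie 16 mm from the hole centres, at x = +42 and -58 mm.
- holder_front (a point): Middle of the plate's front edge, 94 mm from the block's centre along the holder's +x and 26 mm below it. This end leads in the slide.
- base: Mounting station fixed to the bench: dark steel base 240 x 96 x 14 mm (x long), origin at its underside's centre on the bench. On it an aluminium strip 190 x 76 x 6 mm with screws and catch pin is clamped on the base's centre line, its centre anywhere up to 16 mm either way along x from the base's. That shift is not measured: find the screws by sight or feel.
- base_seat (a point): Point above the base's centre in the plane of the strip's top, 20 mm above the bench. Two screws stand at x = +50 and -50 mm from the strip's centre (not the base's): shank 6 mm thick; flat head 12 mm across, from 7 to 11 mm above the strip. The plate (4 mm) lies on the strip, under the heads.
- base_mid (a point): Over the base's centre, 48 mm above the bench: height of the block's centre when the plate lies on the strip. Holder's x along the base's +x. Holes over the heads: block's centre 8 mm to the -x side of the strip's centre; sliding 16 mm to the base's +x reaches the stop, 8 mm to the +x side.
- catch (a joint): Spring catch pin, brass, 8 mm thick, upright in the strip, 78 mm to the -x side of the strip's centre. Value: m pressed down; 0 = up, standing 5 mm above the strip; about 0.005 = held flush under the plate. It needs under 2 N to press, goes down under the plate as this is set down, and springs up by itself behind the plate's rear edge once the plate is within about 2 mm of its stop.
- blower: Bystander: red rubber dust blower, 100 mm tall, 44 mm across. Origin at its underside's centre.
- loupe: Bystander: black eye loupe, 30 mm tall, 36 mm across. Origin at its underside's centre.
- oil_jar: Bystander: small glass jar, 45 mm tall, 40 mm across. Origin at its underside's centre.
- brush_cup: Bystander: glass with brushes in it, 64 mm across; 80 mm tall, brushes to 155 mm. Origin at its underside's centre.
- case_ring: Bystander: steel watch-case ring, 40 mm across, 9 mm tall. Origin at its underside's centre.
- driver: Bystander: screwdriver lying on the bench, 120 mm long.
- weight: Bystander: brass weight, 36 mm across, 50 mm tall. Origin at its underside's centre.
Not all that is in view belongs to the job. What is shaped like the holder but pink or turquoise is not meant.

How it is judged (in metres and radians):
On the way:
1. the plate lies down on the strip with both screw heads through the holes, not yet slid home (catch pin held down under it) (y of holder_grip in the frame of base between -0.003 and 0.003 m and z of holder_grip in the frame of base between 0.0465 and 0.0495 m and angle between the x axis of holder_grip and the x axis of base, either way round below 0.06 rad and x of holder_front in the frame of base above 0.03 m and value of joint catch above 0.0035 m), for 0.1 s.
At the end, for the whole second after the job is handed in: Plate flat on the strip (block 48 mm above the bench +-1.5 mm, within 3 mm of the base's centre line, 0.06 rad, front to the base's +x), home: catch pin up behind it (pressed under 1.5 mm), block 8 mm +-19 mm to the +x side of the base's centre; at rest, let go (y of holder_grip in the frame of base between -0.003 and 0.003 m and z of holder_grip in the frame of base between 0.0465 and 0.0495 m and angle between the x axis of holder_grip and the x axis of base, either way round below 0.06 rad and x of holder_front in the frame of base above 0.03 m and x of holder_grip in the frame of base between -0.011 and 0.027 m and value of joint catch below 0.0015 m and linear speed of holder below 0.01 m/s); the robot touches nothing.
It fails at once if the holder is forced against the mounting station (over 40 N) (contact force between base and holder above 40 N).
It fails at once if the robot itself pushes on the mounting station (over 20 N) (contact force between base and the fingers above 20 N or contact force between base and the arm above 20 N).
It fails at once if a bystander is pushed more than 30 mm from its place (distance of any of blower, loupe, oil_jar, brush_cup, case_ring, driver, weight from where it was at the start of the episode above 0.03 m).
It also fails if it takes over 72 s, if anything falls off the work surface, if the arm or the gripper's body presses on something with over 40 N, if the wrist force passes 120 N, or if a joint passes its speed limit or range.

ROBOT

A 7-joint arm with a two-finger parallel gripper is mounted at the origin on the work surface. World frame = base frame: x ahead of the robot, y to its left, z up, the work surface at z = 0. Lengths are in mm, angles in degrees, forces in N, time in s.
With the tool pointing down it reaches from about 350 to 900 mm from the base axis. Payload 7.2 kg.
Tool frame: the origin (TCP) lies midway between the tips of the shut fingers; the grasp point (between the pads) lies 19 mm behind it; z points along the fingers, y is the direction in which the jaws open and shut (so a half turn about z gives the same grasp; the last joint's range is limited). The gripper opens to 88 mm and grips with 3 to 60 N. Pads are 20 mm wide; open, the fingers measure 115 mm over their backs; the gripper's body (75 mm by 178 mm) begins 61 mm behind the grasp point.
Start: joints at [-67.334, 23.554, -0.728, 91.456, 0.321, 64.991, -4.71], TCP at [279.603, 558.973, 222.653] pointing down, gripper open.
Joint ranges: [-169.25, 169.25], [-16.82, 113.86], [-84.01, 82.57], [7.8, 145.47], [-59.2, 239.2], [7.22, 106.19], [-163.78, 163.78]. Speed limits (degrees/s): [136.94, 136.94, 172.46, 172.46, 180, 180, 180].

INTERFACE

Orientations are given as [roll, pitch, yaw] about the fixed x, y, z axes, in that order (R = Rz(yaw) Ry(pitch) Rx(roll)).
In Python, from bench import arm gives the robot as it stands.
- The arm moves only by the shell command python3 -m crank 'ROWS' [FORCE]. ROWS is JSON, a list of rows, each an object of numbers: "rx", "ry", "rz": the turn, a rotation vector about the tool's x, y, z in degrees; "tx", "ty", "tz": the shift along the tool's x, y, z in cm; "jaw": the finger opening in cm, from 0 to 8.78. A call has 1 to 20 rows; each row shifts and turns the commanded pose from where the row before left it, along the tool's axes as they then stand; what a row does not reach is not made up. A row lasts 1/10 s, in which the tool goes at most 50 mm and 8.59 degrees, less where a joint would pass 70% of its speed; a pose out of reach is approached as far as the arm can. A call is refused whole if a number of a shift passes 5 or a number of a turn 8.59, either way. A call with a gripper value outside its range is refused whole. The fingers move at their own pace and stop on an object; FORCE is the grip in N (left out, the last holds). Time passes only in rows, so rows that do not move let the fingers close. It gives the time, the measured TCP pose, the force and the opening at its end, in the units of the state.
- arm.read_state(): the state, without advancing time (a new reading comes with each control period).
- arm.snapshot(name): name is "side" or "top" or "wrist"; returns a dict with "image" (420x560x3 uint8, blue, green, red), "range_z" (420x560 float32, mm along the optical axis (not along the pixel's ray), 0 where there is no reading), "vertical_fov" (degrees; the focal length in pixels is half the picture's height over the tangent of half this angle, whatever the lens; pixels are square), "cx", "cy" (the principal point, pixels), "R" (3x3) and "t" (3): a world point X has camera coordinates R X + t. Camera axes: x right, y down, z forward; pixel columns grow to the right and rows downward; lengths in mm; the calibration is good to about 2 mm. A picture is of the moment at which its call begins.
- arm.sign_off(): hands the job in, once; it reports no verdict.
Trained networks look in a picture, given as the dict that the camera call returned (one of the last four; its "shot" number tells which), for a name from the list of things; names that differ only in an ending like _2 or _b are one class to them, and where a whole thing is asked for, a point or a joint stands for the part that bears it (a point fixed in the world has none). Each returns a list of dicts, best first, with "score" (0 to 1); they miss things now and then, are a little off and sometimes report something else, mostly with a low value. They report only what shows in the picture. A call takes as long as a camera call. They do not tell look-alikes from the thing itself.
- arm.find_in(picture, query): "at" ([x, y, z] in mm, in world coordinates, good to about 4 mm: the middle of the surface that is visible of it).
- arm.silhouettes(picture, query): "mask" (420x560 bool, what is visible of it).
- arm.mark_of(picture, query): "at" ([x, y, z] in mm, in world coordinates, good to about 4 mm: a listed point, or the origin of a listed thing).
The state is a dict: "time_s": time; "joint_positions": joint angles; "qd": joint speeds; "joint_efforts": joint torques, N m; "eef_pos": TCP position; "eef_rot": TCP orientation; "ft_force": force on the tool from outside, world axes, zero at the start; "torque": the same for the moment, N m; "opening": finger opening in mm.
Only numpy, scipy, OpenCV 4.12 (cv2) and the standard library are available. Lean on these libraries where they do the work, as an engineer would, in place of code of your own. Each camera call takes 0.05 s, during which the arm holds its last target.

## Working session

There is one attempt and no reset: what is moved stays moved. The work goes in short steps, Python scripts to look and compute and a shell command to move; the robot and the scene stay as the last step left them, time stands still between calls to the robot, and variables do not carry over. Pictures are saved under pics/ and viewed, and the job is handed in when it is done.

```bash
ls -la && mkdir -p pics && python3 - <<'E'
from bench import arm
import cv2, numpy as np
s=arm.read_state(); print(s)
for n in ["side","top","wrist"]:
    p=arm.snapshot(n)
    cv2.imwrite(f"pics/{n}0.png",p["image"])
    print(n,p["vertical_fov"],p["cx"],p["cy"],np.round(p["R"],3).tolist(),np.round(p["t"],1).tolist(),p.get("shot"))
    np.savez(f"{n}0.npz",image=p["image"],range_z=p["range_z"],R=p["R"],t=p["t"],cx=p["cx"],cy=p["cy"],vf=p["vertical_fov"])
E
```

```text
total 12
drwxr-xr-x  3 agent agent 4096 Dec  5 18:09 .
drwxr-xr-x 23 root  root  4096 Dec  5 18:09 ..
drwxr-xr-x  2 agent agent 4096 Dec  5 18:09 pics
{'time_s': 0.0, 'joint_positions': array([-67.33517717,  23.60034899,  -0.73053072,  91.50416332,
         0.32152797,  64.99338798,  -4.71100273]), 'qd': array([ 0.07417845,  0.03093114,  0.1053218 , -0.08755076,  0.0513673 ,
        0.02698323,  0.00666797]), 'joint_efforts': array([ 2.71202180e-04, -5.87954521e+01,  6.42172694e-01, -2.91080779e+01,
       -5.37269900e-02,  1.83627714e-02,  1.37428069e-04]), 'eef_pos': array([279.36536744, 558.49481599, 221.80448651]), 'eef_rot': array([-1.79904375e+02,  6.57078884e-03,  1.53430022e+02]), 'ft_force': array([-0.07882122, -0.17104709, -0.37010041]), 'torque': array([-0.0113562 , -0.00467184, -0.00519099]), 'opening': 87.95514066411499}
side 47.906063809604866 283.20260455524306 207.02466572053913 [[-0.98, -0.2, -0.004], [-0.13, 0.655, -0.745], [0.151, -0.729, -0.667]] [532.4, 104.5, 1126.1] 1
top 57.53496779234284 279.83374619703625 210.7620153643878 [[-0.037, -0.999, -0.007], [-0.971, 0.038, -0.235], [0.235, -0.002, -0.972]] [3.2, 540.0, 895.1] 2
wrist 71.77353709739693 284.6893717295791 205.88812290526923 [[0.447, 0.895, -0.002], [0.864, -0.431, 0.261], [0.232, -0.118, -0.965]] [-624.0, -32.7, 390.2] 3
```

View pics/side0.png

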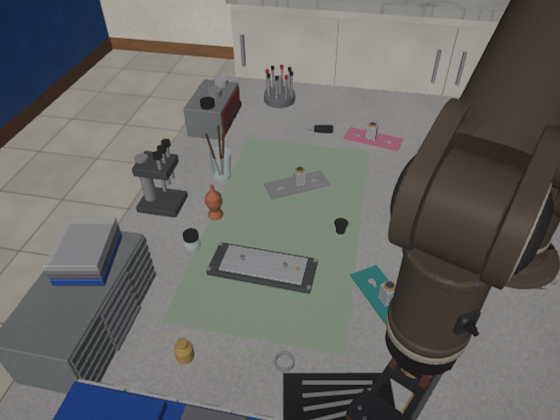

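View pics/top0.png

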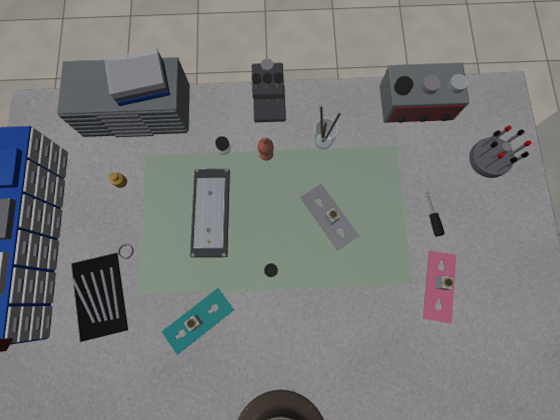

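View pics/wrist0.png

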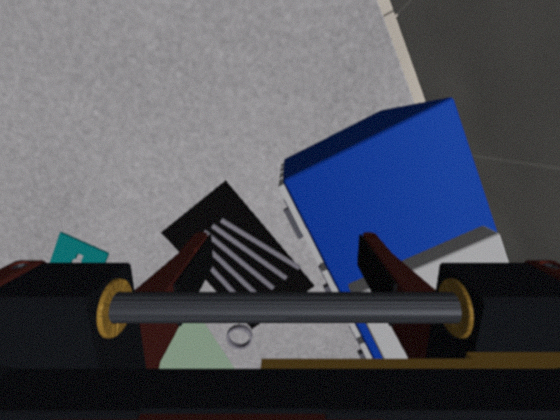

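```bash
cat > h.py <<'E'
import numpy as np, cv2
def cam(p):
    f=p["image"].shape[0]/2/np.tan(np.radians(p["vertical_fov"])/2)
    return f,p["cx"],p["cy"],np.array(p["R"]),np.array(p["t"])
def proj(p,X):
    f,cx,cy,R,t=cam(p); X=np.atleast_2d(X); c=X@R.T+t
    return np.c_[f*c[:,0]/c[:,2]+cx, f*c[:,1]/c[:,2]+cy]
def onplane(p,uv,z):
    f,cx,cy,R,t=cam(p); uv=np.atleast_2d(uv).astype(float)
    d=np.c_[(uv[:,0]-cx)/f,(uv[:,1]-cy)/f,np.ones(len(uv))]@R
    o=-R.T@t
    s=(z-o[2])/d[:,2]
    return o+d*s[:,None]
def cloud(p):
    f,cx,cy,R,t=cam(p); Z=p["range_z"]; v,u=np.mgrid[0:Z.shape[0],0:Z.shape[1]]
    c=np.stack([(u-cx)/f*Z,(v-cy)/f*Z,Z],-1)
    return (c-t)@R
E
python3 - <<'E'
from bench import arm
from h import *
for n in ["top","side"]:
    p=arm.snapshot(n)
    for q in ["holder","holder_grip","holder_front","base","base_seat","catch"]:
        try:
            print(n,q,[(round(r["score"],2),np.round(r["at"],1).tolist()) for r in arm.mark_of(p,q)][:4])
        except Exception as e: print(n,q,e)
    im=p["image"]
    if n=="top":
        c=im[150:270,180:380]; cv2.imwrite("pics/top1z.png",cv2.resize(c,None,fx=4,fy=4,interpolation=cv2.INTER_CUBIC))
    else:
        c=im[150:300,190:390]; cv2.imwrite("pics/side1z.png",cv2.resize(c,None,fx=4,fy=4,interpolation=cv2.INTER_CUBIC))
E
```

```text
top holder [(0.84, [279.5, 201.6, -2.9]), (0.79, [531.8, -154.7, -3.1]), (0.77, [346.8, -422.2, -1.6])]
top holder_grip [(0.85, [349.8, -427.2, 28.7]), (0.78, [277.1, 198.2, 25.8]), (0.68, [558.7, 166.9, -1.8]), (0.56, [529.2, -153.9, 29.5])]
top holder_front [(0.84, [254.3, -399.1, -2.8]), (0.81, [334.0, 127.7, 3.4]), (0.7, [609.3, -105.4, 4.2]), (0.17, [742.4, 127.3, 1.2])]
top base [(0.91, [558.0, 164.3, 0.4])]
top base_seat [(0.76, [555.3, 166.8, 23.0])]
top catch it knows: base, base_mid, base_seat, blower, brush_cup, case_ring, driver, holder, holder_front, holder_grip, loupe, oil_jar, weight
side holder [(0.85, [535.8, -151.8, -1.4]), (0.76, [349.2, -423.4, -0.3]), (0.37, [752.3, -151.5, 2.9])]
side holder_grip [(0.87, [274.8, 205.7, 28.2]), (0.74, [351.6, -422.0, 31.2]), (0.66, [533.1, -150.9, 32.6])]
side holder_front [(0.91, [333.0, 123.3, -0.4]), (0.89, [255.9, -404.6, 3.9]), (0.59, [607.2, -105.9, 5.4]), (0.52, [752.9, -149.1, 2.1])]
side base [(0.88, [561.2, 165.2, -2.1])]
side base_seat [(0.88, [557.3, 162.8, 21.3])]
side catch it knows: base, base_mid, base_seat, blower, brush_cup, case_ring, driver, holder, holder_front, holder_grip, loupe, oil_jar, weight
```

View pics/top1z.png

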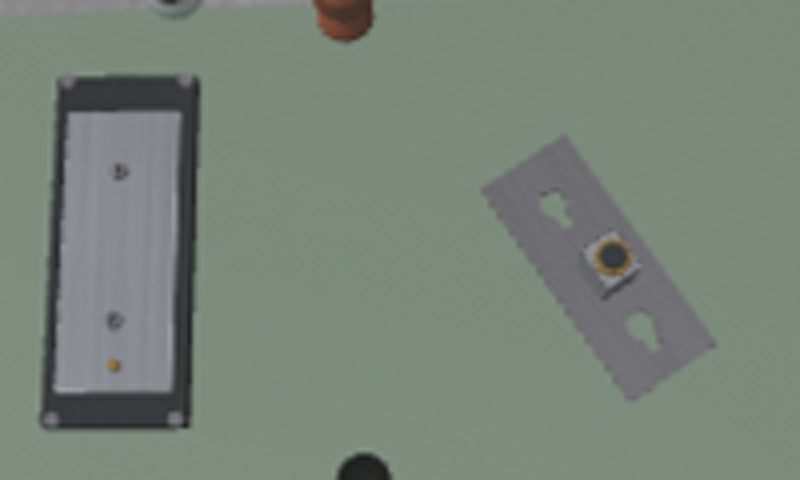

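View pics/side1z.png

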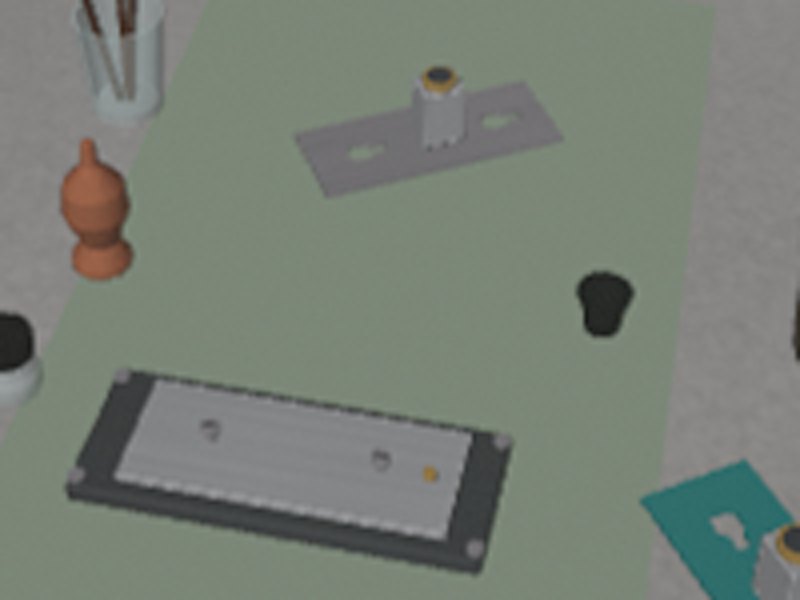

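```bash
python3 - <<'E'
from bench import arm
from h import *
for n in ["top","side"]:
    p=arm.snapshot(n); im=p["image"]
    for q in ["holder","base"]:
        for r in arm.silhouettes(p,q)[:4]:
            m=r["mask"].astype(np.uint8)
            v,u=np.nonzero(m)
            print(n,q,round(r["score"],2),len(u),u.min(),u.max(),v.min(),v.max())
            z=4 if q=="holder" else 14
            X=onplane(p,np.c_[u,v],z)[:,:2].astype(np.float32)
            rect=cv2.minAreaRect(X); print("   rect",np.round(rect[0],1),np.round(rect[1],1),round(rect[2],2))
    # rectified view scale 2 px/mm
E
```

```text
top holder 0.86 1885 423 455 250 322
   rect [ 343.7 -413.9] [ 73.5 174.8] 77.94
top holder 0.73 1982 161 231 289 353
   rect [280.5 199.5] [ 73.3 176.1] 35.55
top holder 0.72 1621 302 358 183 249
   rect [ 536.3 -146. ] [177.6  71.7] 31.71
top base 0.82 3280 189 229 168 256
   rect [558.7 167.9] [101.8 239.5] 88.37
side holder 0.88 1353 351 395 265 322
   rect [289.2 184.3] [ 78.7 142.1] 35.29
side holder 0.82 857 343 402 123 150
   rect [ 338.4 -438.8] [130.2 176.4] 79.42
side holder 0.67 1100 265 328 167 199
   rect [ 543.1 -160.1] [174.6 111. ] 32.91
side holder 0.46 179 334 348 218 234
   rect [398.7  -3.2] [58.3 33.9] 79.73
side base 0.6 3680 207 317 243 293
   rect [556.6 173.7] [104.7 241.4] 88.17
```

```bash
python3 -m crank '[{"rz":7.93},{"rz":7.93},{"rz":7.93},{"rz":7.93},{"rz":7.93},{"rz":7.93},{"rz":7.93},{"rz":7.93},{"tx":-3.95,"ty":2.32,"tz":0.35},{"tx":-3.95,"ty":2.32,"tz":0.35},{"tx":-3.95,"ty":2.32,"tz":0.35},{"tx":-3.95,"ty":2.32,"tz":0.35},{"tx":-3.95,"ty":2.32,"tz":0.35},{"tx":-3.95,"ty":2.32,"tz":0.35},{"tx":-3.95,"ty":2.32,"tz":0.35},{"tx":-3.95,"ty":2.32,"tz":0.35},{"tx":-3.95,"ty":2.32,"tz":0.35},{"tx":-3.95,"ty":2.32,"tz":0.35},{"tx":-3.95,"ty":2.32,"tz":0.35},{"tx":-3.95,"ty":2.32,"tz":0.35}]' && python3 - <<'E'
from bench import arm
from h import *
p=arm.snapshot("wrist"); cv2.imwrite("pics/w1.png",p["image"])
import pickle; pickle.dump(p,open("w1.pkl","wb"))
s=arm.read_state(); print(s["eef_pos"],s["eef_rot"],s["time_s"],s["ft_force"])
p=arm.snapshot("top")
for q in ["blower","loupe","oil_jar","brush_cup","case_ring","driver","weight"]:
    print(q,[(round(r["score"],2),np.round(r["at"],0).tolist()) for r in arm.mark_of(p,q)][:2])
E
```

```text
$[0]: bad value
```

```bash
ls pics
```

```text
side0.png
side1z.png
top0.png
top1z.png
wrist0.png
```

```bash
python3 -m crank 2>&1 | head -20; python3 -m crank '[{"rx":0,"ry":0,"rz":7.93,"tx":0,"ty":0,"tz":0,"jaw":8.78}]'
```

```text
invalid input
time_s: 1.15
eef_pos: [279.6, 558.9, 222.6]
eef_rot: [-180.0, -0.0, 145.4]
ft_force: [-0.6, -0.0, -0.8]
opening: 87.8
```

```bash
python3 -m crank '[{"rx":0,"ry":0,"rz":7.92,"tx":0,"ty":0,"tz":0,"jaw":8.78},{"rx":0,"ry":0,"rz":7.92,"tx":0,"ty":0,"tz":0,"jaw":8.78},{"rx":0,"ry":0,"rz":7.92,"tx":0,"ty":0,"tz":0,"jaw":8.78},{"rx":0,"ry":0,"rz":7.92,"tx":0,"ty":0,"tz":0,"jaw":8.78},{"rx":0,"ry":0,"rz":7.92,"tx":0,"ty":0,"tz":0,"jaw":8.78},{"rx":0,"ry":0,"rz":7.92,"tx":0,"ty":0,"tz":0,"jaw":8.78},{"rx":0,"ry":0,"rz":7.92,"tx":0,"ty":0,"tz":0,"jaw":8.78},{"rx":0,"ry":0,"rz":0,"tx":-3.95,"ty":2.32,"tz":0.35,"jaw":8.78},{"rx":0,"ry":0,"rz":0,"tx":-3.95,"ty":2.32,"tz":0.35,"jaw":8.78},{"rx":0,"ry":0,"rz":0,"tx":-3.95,"ty":2.32,"tz":0.35,"jaw":8.78},{"rx":0,"ry":0,"rz":0,"tx":-3.95,"ty":2.32,"tz":0.35,"jaw":8.78},{"rx":0,"ry":0,"rz":0,"tx":-3.95,"ty":2.32,"tz":0.35,"jaw":8.78},{"rx":0,"ry":0,"rz":0,"tx":-3.95,"ty":2.32,"tz":0.35,"jaw":8.78},{"rx":0,"ry":0,"rz":0,"tx":-3.95,"ty":2.32,"tz":0.35,"jaw":8.78},{"rx":0,"ry":0,"rz":0,"tx":-3.95,"ty":2.32,"tz":0.35,"jaw":8.78},{"rx":0,"ry":0,"rz":0,"tx":-3.95,"ty":2.32,"tz":0.35,"jaw":8.78},{"rx":0,"ry":0,"rz":0,"tx":-3.95,"ty":2.32,"tz":0.35,"jaw":8.78},{"rx":0,"ry":0,"rz":0,"tx":-3.95,"ty":2.32,"tz":0.35,"jaw":8.78},{"rx":0,"ry":0,"rz":0,"tx":-3.95,"ty":2.32,"tz":0.35,"jaw":8.78}]' && python3 - <<'E'
from bench import arm
from h import *
p=arm.snapshot("wrist"); cv2.imwrite("pics/w1.png",p["image"])
import pickle; pickle.dump(p,open("w1.pkl","wb"))
s=arm.read_state(); print(s["eef_pos"],s["eef_rot"],s["time_s"],s["ft_force"])
p=arm.snapshot("top")
for q in ["blower","loupe","oil_jar","brush_cup","case_ring","driver","weight"]:
    print(q,[(round(r["score"],2),np.round(r["at"],0).tolist()) for r in arm.mark_of(p,q)][:2])
E
```

```text
time_s: 3.05
eef_pos: [559.3, 83.7, 180.8]
eef_rot: [180.0, -0.0, 90.1]
ft_force: [0.7, 1.6, 0.1]
opening: 87.7
[562.37525126  74.99460368 180.77278958] [179.81824033   0.24285896  89.61188329] 3.1 [ 3.14111092 -5.49554419  0.52793059]
blower [(0.88, [723.0, 12.0, -1.0])]
loupe [(0.19, [464.0, 385.0, 0.0])]
oil_jar [(0.59, [611.0, -106.0, 2.0])]
brush_cup [(0.61, [751.0, -146.0, -3.0]), (0.3, [529.0, -156.0, 27.0])]
case_ring [(0.4, [466.0, 386.0, -0.0])]
driver [(0.71, [530.0, -420.0, 1.0])]
weight [(0.77, [652.0, 415.0, -1.0])]
```

View pics/w1.png

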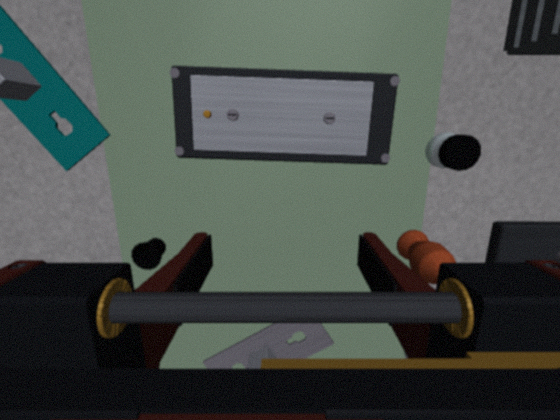

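```bash
python3 -m crank '[{"rx":0,"ry":0,"rz":0,"tx":0,"ty":0,"tz":0,"jaw":8.78},{"rx":0,"ry":0,"rz":0,"tx":0,"ty":0,"tz":0,"jaw":8.78},{"rx":0,"ry":0,"rz":0,"tx":0,"ty":0,"tz":0,"jaw":8.78},{"rx":0,"ry":0,"rz":0,"tx":0,"ty":0,"tz":0,"jaw":8.78},{"rx":0,"ry":0,"rz":0,"tx":0,"ty":0,"tz":0,"jaw":8.78}]' && python3 - <<'E'
from bench import arm
from h import *
import pickle
p=arm.snapshot("wrist"); pickle.dump(p,open("w1.pkl","wb"))
t=arm.snapshot("top"); pickle.dump(t,open("t1.pkl","wb"))
s=arm.read_state(); print(s["eef_pos"],s["eef_rot"],s["time_s"],s["ft_force"])
im=p["image"]
cv2.imwrite("pics/w2z.png",cv2.resize(im[50:180,160:410],None,fx=3.2,fy=3.2,interpolation=cv2.INTER_CUBIC))
P=cloud(p)
for uv in [(300,115),(280,145),(230,116),(329,118),(207,114)]:
    print(uv,P[uv[1],uv[0]].round(1))
E
```

```text
time_s: 4.0
eef_pos: [558.5, 85.2, 180.6]
eef_rot: [180.0, 0.0, 90.1]
ft_force: [-0.2, 0.2, 0.9]
opening: 87.9
[558.48924344  85.18978479 180.62611604] [1.79999594e+02 5.67478633e-04 9.00499767e+01] 4.1 [ 0.20967463 -0.61688689  0.75040444]
(300, 115) [575.2 168.8  19.5]
(280, 145) [553.8 137.4  19. ]
(230, 116) [502.6 167.2  30.2]
(329, 118) [604.6 165.4  29.9]
(207, 114) [477.5 169.4  24.1]
```

View pics/w2z.png

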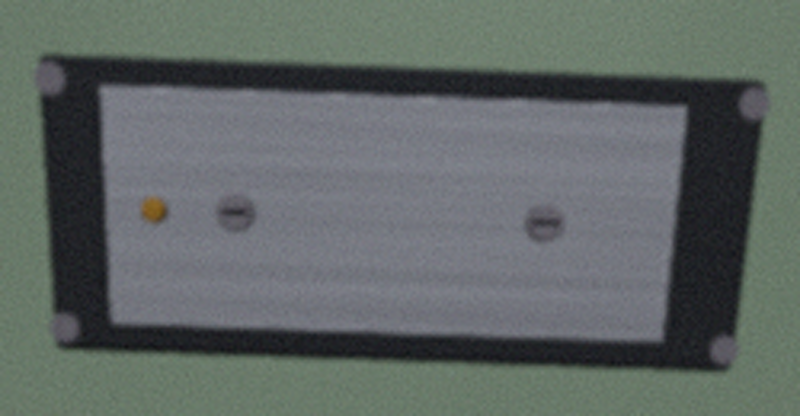

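```bash
python3 - <<'E'
from h import *
import pickle
p=pickle.load(open("w1.pkl","rb"))
px=lambda a:(np.array(a,float)+0.5)/3.2-0.5+np.array([160,50])
S=onplane(p,px([[236,213],[545,223]]),31); print("screws",S.round(1),S.mean(0).round(2),np.degrees(np.arctan2(*(S[1]-S[0])[[1,0]])),np.linalg.norm(S[1]-S[0]))
print("pin",onplane(p,px([[153,210]]),25).round(1))
C=onplane(p,px([[100,86],[687,104],[665,340],[112,324]]),20); print("strip",C.round(1),C.mean(0))
B=onplane(p,px([[40,56],[766,83],[729,369],[58,347]]),14); print("base",B.round(1),B.mean(0))
def yaw(a,b): d=b-a; return np.degrees(np.arctan2(d[1],d[0])), np.linalg.norm(d)
print(yaw(C[0],C[1]),yaw(C[3],C[2]),yaw(B[0],B[1]),yaw(B[3],B[2]))
# refined centroid of screws: dark slot & head
g=cv2.cvtColor(p["image"],cv2.COLOR_BGR2GRAY).astype(float)
for (u,v) in [(233,116),(329.5,119.4),(207,115)]:
    u0,v0=int(u),int(v); w=g[v0-6:v0+7,u0-6:u0+7]; print(w.round().astype(int))
E
```

```text
screws [[506.3 167.   31. ]
 [605.5 164.1  31. ]] [555.9  165.54  31.  ] -1.6925434164599593 99.31533771615688
pin [[478.2 168.1  25. ]]
strip [[462.5 206.3  20. ]
 [651.5 201.2  20. ]
 [650.1 125.8  20. ]
 [460.3 131.   20. ]] [556.09681752 166.10962057  20.        ]
base [[442.  216.3  14. ]
 [678.5 208.5  14. ]
 [675.2 115.2  14. ]
 [438.9 122.6  14. ]] [558.64609506 165.62851782  14.        ]
(np.float64(-1.5413036684456607), np.float64(189.07516515334453)) (np.float64(-1.5590069016960406), np.float64(189.8051932016431)) (np.float64(-1.8734592275233262), np.float64(236.6943187607369)) (np.float64(-1.7912898901060625), np.float64(236.32926718656128))
[[121 122 121 117 117 114 115 113 112 116 118 124 124]
 [124 117 112 110 104 106  97 103 104 108 114 120 126]
 [121 111 103 103  95  99 101 101 102  99 101 111 115]
 [116 107  99  95  96  99  92  97 100  92  95  92 112]
 [108  98  97  86  89  93  87  86  92  87  86  90 103]
 [105  91  80  69  68  63  68  66  62  68  78  79  96]
 [101  87  70  60  55  52  48  47  46  66  79  85  90]
 [110  93  87  80  75  77  78  74  77  75  74  76  87
[... 1009 characters left out ...]
27 121 126 124 121 126 128 121 125 123]
 [127 124 127 126 123 123 127 123 122 123 127 123 122]
 [121 120 120 121 111 116 117 117 113 117 117 127 122]
 [115 121 114 112 106 111 104 110 107 102 114 114 118]
 [119 116 112 111 103 102 102 105 101 101 101 108 115]
 [115 118 110 109  97  99 101 104 101  92  92 103 115]
 [117 123 115 105 102  95  95  97  94  84  77  93 116]
 [117 119 112  96  88  96  98  91  94  77  71  90 112]
 [118 116 112  97  90  90  92  91  86  71  72  96 110]
 [119 117 114 101 103  94  91  85  72  78  90 104 119]
 [115 118 120 116 105 107  98  90  90  94 108 111 122]
 [119 119 121 112 114 116 112 106 107 120 118 117 118]
 [119 119 117 114 121 118 116 112 122 119 119 113 119]]
```

```bash
python3 -m crank '[{"rx":0,"ry":0,"rz":8.29,"tx":0,"ty":0,"tz":0,"jaw":8.78},{"rx":0,"ry":0,"rz":8.29,"tx":0,"ty":0,"tz":0,"jaw":8.78},{"rx":0,"ry":0,"rz":8.29,"tx":0,"ty":0,"tz":0,"jaw":8.78},{"rx":0,"ry":0,"rz":8.29,"tx":0,"ty":0,"tz":0,"jaw":8.78},{"rx":0,"ry":0,"rz":8.29,"tx":0,"ty":0,"tz":0,"jaw":8.78},{"rx":0,"ry":0,"rz":8.29,"tx":0,"ty":0,"tz":0,"jaw":8.78},{"rx":0,"ry":0,"rz":8.29,"tx":0,"ty":0,"tz":0,"jaw":8.78},{"rx":0,"ry":0,"rz":0,"tx":-2.4,"ty":2.2,"tz":0,"jaw":8.78},{"rx":0,"ry":0,"rz":0,"tx":-2.4,"ty":2.2,"tz":0,"jaw":8.78},{"rx":0,"ry":0,"rz":0,"tx":-2.4,"ty":2.2,"tz":0,"jaw":8.78},{"rx":0,"ry":0,"rz":0,"tx":-2.4,"ty":2.2,"tz":0,"jaw":8.78},{"rx":0,"ry":0,"rz":0,"tx":-2.4,"ty":2.2,"tz":0,"jaw":8.78},{"rx":0,"ry":0,"rz":0,"tx":-2.4,"ty":2.2,"tz":0,"jaw":8.78},{"rx":0,"ry":0,"rz":0,"tx":-2.4,"ty":2.2,"tz":0,"jaw":8.78},{"rx":0,"ry":0,"rz":0,"tx":-2.4,"ty":2.2,"tz":0,"jaw":8.78},{"rx":0,"ry":0,"rz":0,"tx":-1.2,"ty":0.8,"tz":0,"jaw":8.78},{"rx":0,"ry":0,"rz":0,"tx":-0.5,"ty":0.4,"tz":0,"jaw":8.78},{"rx":0,"ry":0,"rz":0,"tx":0,"ty":0,"tz":0,"jaw":8.78},{"rx":0,"ry":0,"rz":0,"tx":0,"ty":0,"tz":0,"jaw":8.78},{"rx":0,"ry":0,"rz":0,"tx":0,"ty":0,"tz":0,"jaw":8.78}]' && python3 - <<'E'
from bench import arm
from h import *
import pickle
p=arm.snapshot("wrist"); pickle.dump(p,open("w3.pkl","wb")); cv2.imwrite("pics/w3.png",p["image"])
s=arm.read_state(); print(s["eef_pos"],s["eef_rot"],s["time_s"],s["ft_force"])
print([(round(r["score"],2),np.round(r["at"],1).tolist()) for r in arm.mark_of(p,"holder_grip")])
print([(round(r["score"],2),np.round(r["at"],1).tolist()) for r in arm.mark_of(p,"holder_front")])
E
```

```text
time_s: 6.1
eef_pos: [481.6, -183.5, 180.5]
eef_rot: [-180.0, -0.0, 32.2]
ft_force: [0.2, 0.0, 0.5]
opening: 87.9
[ 481.48970219 -183.65093104  180.50373508] [-1.79979082e+02 -1.63077792e-03  3.21491234e+01] 6.15 [-0.29645359  0.18203208  0.41948862]
[(0.93, [531.1, -155.9, 28.4]), (0.88, [350.5, -422.5, 25.5])]
[(0.8, [606.8, -101.5, 3.6])]
```

View pics/w3.png

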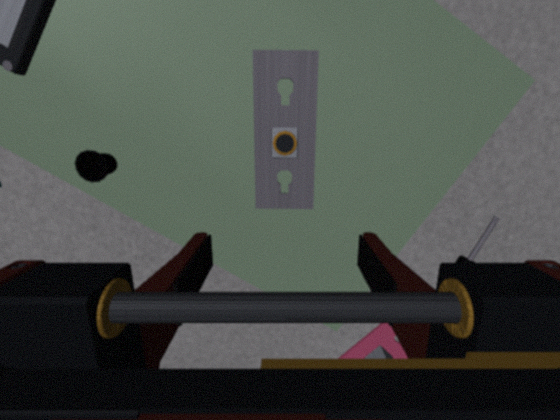

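```bash
python3 - <<'E'
from h import *
import pickle
p=pickle.load(open("w3.pkl","rb"))
im=p["image"]
cv2.imwrite("pics/w3z.png",cv2.resize(im[40:220,235:335],None,fx=3.3,fy=3.3,interpolation=cv2.INTER_CUBIC))
# segment plate by colour: not green
hsv=cv2.cvtColor(im,cv2.COLOR_BGR2HSV)
m=((hsv[...,1]<45)).astype(np.uint8); r=np.zeros_like(m); r[40:222,235:335]=m[40:222,235:335]
r=cv2.morphologyEx(r,cv2.MORPH_OPEN,np.ones((3,3),np.uint8))
n,l,st,ce=cv2.connectedComponentsWithStats(r); k=1+np.argmax(st[1:,4]); print(st[k])
cs,_=cv2.findContours((l==k).astype(np.uint8),cv2.RETR_EXTERNAL,cv2.CHAIN_APPROX_NONE)
c=max(cs,key=len)[:,0,:]
X=onplane(p,c,4)[:,:2]
rect=cv2.minAreaRect(X.astype(np.float32)); print(rect)
E
```

```text
[  235    40   100   182 17412]
((532.9306030273438, -151.85089111328125), (199.0301513671875, 120.69105529785156), 32.19215774536133)
```

View pics/w3z.png

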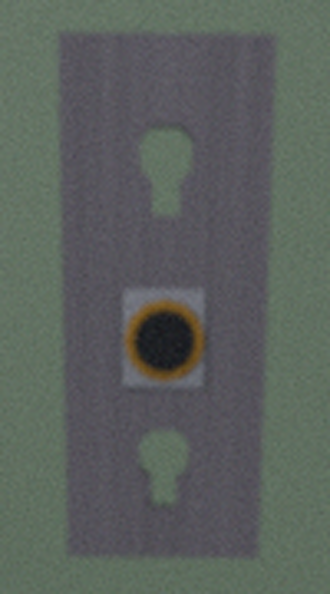

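```bash
python3 - <<'E'
from h import *
import pickle
p=pickle.load(open("w3.pkl","rb"))
px=lambda a:(np.array(a,float)+0.5)/3.3-0.5+np.array([235,40])
C=onplane(p,px([[59,34],[276,34],[68,556],[258,556]]),4)
print(C.round(1)); 
a=(C[0]+C[1])/2; b=(C[2]+C[3])/2; d=a-b; print("front",a.round(1),"rear",b.round(1),np.linalg.norm(d),"yaw",np.degrees(np.arctan2(d[1],d[0])))
print(np.linalg.norm(C[0]-C[1]),np.linalg.norm(C[2]-C[3]))
u=d/np.linalg.norm(d)
print("origin est", (b+u*80).round(1),(a-u*94).round(1))
print("disc",onplane(p,px([[165,341]]),54).round(1))
H=onplane(p,px([[165,155],[163,457]]),4); print("holes",H.round(1)); print((H[0]-58*u).round(1),(H[1]+42*u).round(1))
o=(b+u*80+a-u*94)/2
print("mean",o.round(1))
th=np.radians(32.149); tx=np.array([np.cos(th),np.sin(th)]); ty=np.array([np.sin(th),-np.cos(th)])
e=o[:2]-np.array([481.49,-183.65]); print("tool dx,dy",e@tx,e@ty)
E
```

```text
[[ 591.2  -75.3    4. ]
 [ 628.1 -134.     4. ]
 [ 443.7 -166.1    4. ]
 [ 480.8 -225.1    4. ]]
front [ 609.6 -104.6    4. ] rear [ 462.2 -195.6    4. ] 173.23344030585363 yaw 31.672204640639443
69.40340207516624 69.67957418722521
origin est [ 530.3 -153.6    4. ] [ 529.6 -154.     4. ]
disc [[ 530.  -153.8   54. ]]
holes [[ 578.7 -123.2    4. ]
 [ 493.2 -176.1    4. ]]
[ 529.3 -153.6    4. ] [ 529. -154.    4.]
mean [ 530.  -153.8    4. ]
tool dx,dy 56.94515588495555 0.5101989743498522
```

```bash
python3 -m crank '[{"rx":0,"ry":0,"rz":0.45,"tx":2.7,"ty":0,"tz":0,"jaw":8.78},{"rx":0,"ry":0,"rz":0,"tx":2.0,"ty":0,"tz":0,"jaw":8.78},{"rx":0,"ry":0,"rz":0,"tx":1.0,"ty":0.05,"tz":0,"jaw":8.78},{"rx":0,"ry":0,"rz":0,"tx":0,"ty":0,"tz":0,"jaw":8.78},{"rx":0,"ry":0,"rz":0,"tx":0,"ty":0,"tz":3,"jaw":8.78},{"rx":0,"ry":0,"rz":0,"tx":0,"ty":0,"tz":3,"jaw":8.78},{"rx":0,"ry":0,"rz":0,"tx":0,"ty":0,"tz":3,"jaw":8.78},{"rx":0,"ry":0,"rz":0,"tx":0,"ty":0,"tz":1,"jaw":8.78},{"rx":0,"ry":0,"rz":0,"tx":0,"ty":0,"tz":0,"jaw":8.78},{"rx":0,"ry":0,"rz":0,"tx":0,"ty":0,"tz":0,"jaw":8.78},{"rx":0,"ry":0,"rz":0,"tx":0,"ty":0,"tz":0,"jaw":8.78}]' && python3 - <<'E'
from bench import arm
from h import *
import pickle
p=arm.snapshot("wrist"); pickle.dump(p,open("w4.pkl","wb")); cv2.imwrite("pics/w4.png",p["image"])
s=arm.read_state(); print(s["eef_pos"],s["eef_rot"],s["time_s"],s["ft_force"])
E
```

```text
time_s: 7.35
eef_pos: [530.5, -155.8, 82.1]
eef_rot: [179.9, -0.1, 31.6]
ft_force: [-0.4, 0.1, 0.3]
opening: 88.1
[ 530.48451412 -155.68689463   82.01278308] [ 1.79925843e+02 -1.04355036e-01  3.15726572e+01] 7.4 [0.01502858 0.03618253 0.07569856]
```

View pics/w4.png

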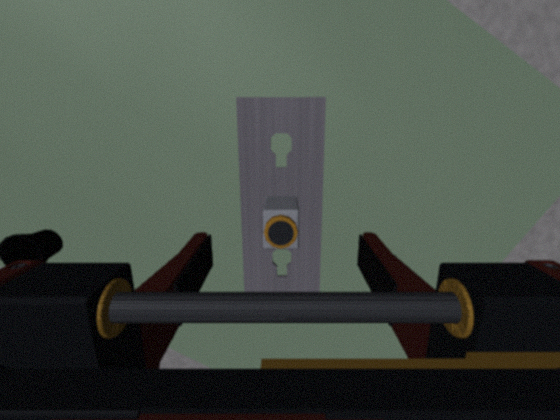

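```bash
python3 -m crank '[{"rx":0,"ry":0,"rz":0,"tx":0.05,"ty":-0.19,"tz":1.5,"jaw":8.78},{"rx":0,"ry":0,"rz":0,"tx":0,"ty":0,"tz":2,"jaw":8.78},{"rx":0,"ry":0,"rz":0,"tx":0,"ty":0,"tz":1.5,"jaw":8.78},{"rx":0,"ry":0,"rz":0,"tx":0,"ty":0,"tz":1,"jaw":8.78},{"rx":0,"ry":0,"rz":0,"tx":0,"ty":0,"tz":0.6,"jaw":8.78},{"rx":0,"ry":0,"rz":0,"tx":0,"ty":0,"tz":0.3,"jaw":8.78},{"rx":0,"ry":0,"rz":0,"tx":0,"ty":0,"tz":0,"jaw":8.78},{"rx":0,"ry":0,"rz":0,"tx":0,"ty":0,"tz":0,"jaw":8.78},{"rx":0,"ry":0,"rz":0,"tx":0,"ty":0,"tz":0,"jaw":8.78}]' && python3 - <<'E'
from bench import arm
s=arm.read_state(); print(s["eef_pos"],s["eef_rot"],s["time_s"],s["ft_force"])
E
```

```text
time_s: 8.3
eef_pos: [529.5, -153.6, 12.1]
eef_rot: [180.0, -0.0, 31.6]
ft_force: [0.4, -0.2, 0.0]
opening: 87.9
[ 529.52011927 -153.59430334   12.13304817] [ 1.79967291e+02 -4.29136269e-02  3.15765963e+01] 8.3 [ 0.40656454 -0.23224668  0.034175  ]
```

```bash
python3 -m crank '[{"rx":0,"ry":0,"rz":0,"tx":0,"ty":0,"tz":0,"jaw":4},{"rx":0,"ry":0,"rz":0,"tx":0,"ty":0,"tz":0,"jaw":3},{"rx":0,"ry":0,"rz":0,"tx":0,"ty":0,"tz":0,"jaw":2.2},{"rx":0,"ry":0,"rz":0,"tx":0,"ty":0,"tz":0,"jaw":1.5},{"rx":0,"ry":0,"rz":0,"tx":0,"ty":0,"tz":0,"jaw":1.5},{"rx":0,"ry":0,"rz":0,"tx":0,"ty":0,"tz":0,"jaw":1.5},{"rx":0,"ry":0,"rz":0,"tx":0,"ty":0,"tz":0,"jaw":1.5},{"rx":0,"ry":0,"rz":0,"tx":0,"ty":0,"tz":0,"jaw":1.5}]' 30 && python3 - <<'E'
from bench import arm
from h import *
s=arm.read_state(); print(s["eef_pos"],s["eef_rot"],s["time_s"],s["ft_force"],s["torque"],s["opening"])
p=arm.snapshot("wrist");cv2.imwrite("pics/w5.png",p["image"])
E
```

```text
time_s: 9.1
eef_pos: [529.1, -153.5, 11.6]
eef_rot: [180.0, 0.0, 31.6]
ft_force: [-0.4, -0.3, -0.4]
opening: 27.3
[ 529.11996419 -153.51632284   11.6267089 ] [1.79999784e+02 6.68369193e-04 3.15758921e+01] 9.1 [-0.4301519  -0.26637037 -0.38101781] [-0.04074661  0.14569229 -0.0009805 ] 27.27214046672754
```

View pics/w5.png

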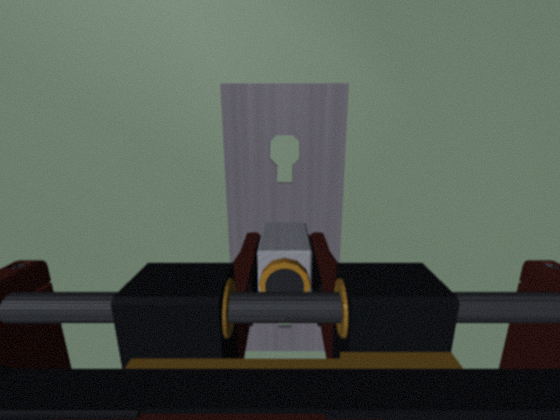

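```bash
python3 -m crank '[{"rx":0,"ry":0,"rz":0,"tx":0,"ty":0,"tz":-0.3,"jaw":1.5},{"rx":0,"ry":0,"rz":0,"tx":0,"ty":0,"tz":-0.8,"jaw":1.5},{"rx":0,"ry":0,"rz":0,"tx":0,"ty":0,"tz":-1.5,"jaw":1.5},{"rx":0,"ry":0,"rz":0,"tx":0,"ty":0,"tz":-2,"jaw":1.5},{"rx":0,"ry":0,"rz":0,"tx":0,"ty":0,"tz":-2,"jaw":1.5},{"rx":0,"ry":0,"rz":0,"tx":0,"ty":0,"tz":-0.8,"jaw":1.5},{"rx":0,"ry":0,"rz":0,"tx":0,"ty":0,"tz":-0.3,"jaw":1.5},{"rx":0,"ry":0,"rz":0,"tx":0,"ty":0,"tz":0,"jaw":1.5},{"rx":0,"ry":0,"rz":0,"tx":0,"ty":0,"tz":0,"jaw":1.5},{"rx":0,"ry":0,"rz":0,"tx":0,"ty":0,"tz":0,"jaw":1.5}]' && python3 - <<'E'
from bench import arm
from h import *
import pickle
s=arm.read_state(); print(s["eef_pos"],s["eef_rot"],s["time_s"],s["ft_force"],s["torque"],s["opening"])
p=arm.snapshot("wrist");cv2.imwrite("pics/w6.png",p["image"]);pickle.dump((p,s),open("w6.pkl","wb"))
p=arm.snapshot("side");cv2.imwrite("pics/s6.png",cv2.resize(p["image"][120:250,220:400],None,fx=4,fy=4,interpolation=cv2.INTER_CUBIC))
E
```

```text
time_s: 10.15
eef_pos: [528.6, -153.3, 87.9]
eef_rot: [-180.0, 0.1, 31.6]
ft_force: [-0.6, 0.4, -4.2]
opening: 25.8
[ 528.58943049 -153.30491666   87.8692856 ] [-1.79950290e+02  6.40844152e-02  3.15810847e+01] 10.15 [-0.62454433  0.37252446 -4.19321922] [-0.12039042  0.16365537  0.00306104] 25.787982003129716
```

View pics/w6.png

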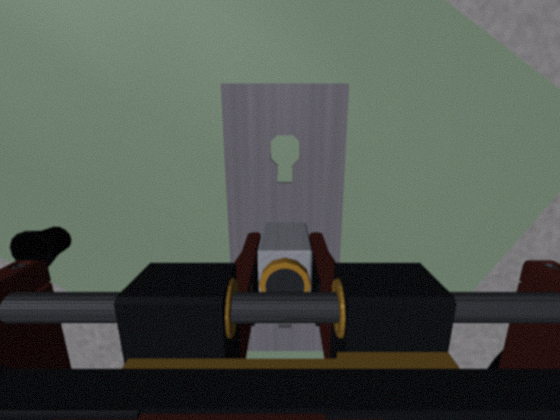

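View pics/s6.png

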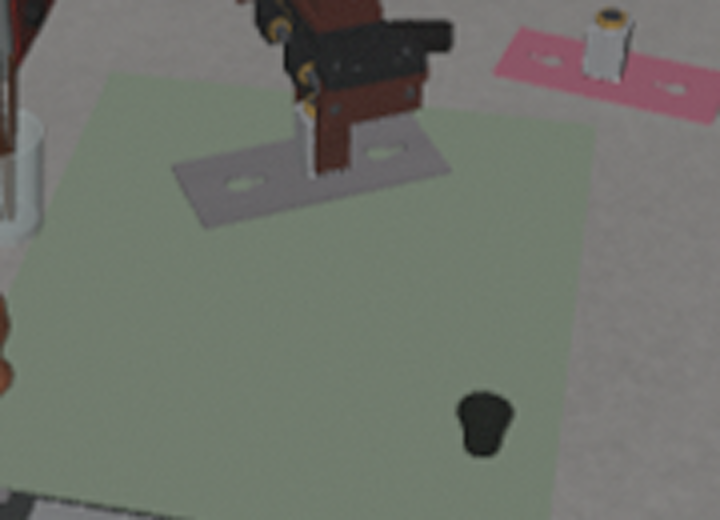

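```bash
python3 -m crank '[{"rx":0,"ry":0,"rz":8.3,"tx":0,"ty":0,"tz":0,"jaw":1.5},{"rx":0,"ry":0,"rz":8.3,"tx":0,"ty":0,"tz":0,"jaw":1.5},{"rx":0,"ry":0,"rz":8.3,"tx":0,"ty":0,"tz":0,"jaw":1.5},{"rx":0,"ry":0,"rz":8.3,"tx":0,"ty":0,"tz":0,"jaw":1.5},{"rx":0,"ry":0,"rz":0,"tx":0.2,"ty":-1,"tz":0,"jaw":1.5},{"rx":0,"ry":0,"rz":0,"tx":0.2,"ty":-2,"tz":0,"jaw":1.5},{"rx":0,"ry":0,"rz":0,"tx":0.2,"ty":-2.8,"tz":0,"jaw":1.5},{"rx":0,"ry":0,"rz":0,"tx":0.2,"ty":-2.8,"tz":0,"jaw":1.5},{"rx":0,"ry":0,"rz":0,"tx":0.18,"ty":-2.8,"tz":0,"jaw":1.5},{"rx":0,"ry":0,"rz":0,"tx":0,"ty":-2.8,"tz":0,"jaw":1.5},{"rx":0,"ry":0,"rz":0,"tx":0,"ty":-2.8,"tz":0,"jaw":1.5},{"rx":0,"ry":0,"rz":0,"tx":0,"ty":-2.8,"tz":0,"jaw":1.5},{"rx":0,"ry":0,"rz":0,"tx":0,"ty":-2.8,"tz":0,"jaw":1.5},{"rx":0,"ry":0,"rz":0,"tx":0,"ty":-2.8,"tz":0,"jaw":1.5},{"rx":0,"ry":0,"rz":0,"tx":0,"ty":-2.8,"tz":0,"jaw":1.5},{"rx":0,"ry":0,"rz":0,"tx":0,"ty":-2,"tz":0,"jaw":1.5},{"rx":0,"ry":0,"rz":0,"tx":0,"ty":-1.1,"tz":0,"jaw":1.5},{"rx":0,"ry":0,"rz":0,"tx":0,"ty":-0.5,"tz":0,"jaw":1.5},{"rx":0,"ry":0,"rz":0,"tx":0,"ty":-0.17,"tz":0,"jaw":1.5},{"rx":0,"ry":0,"rz":0,"tx":0,"ty":0,"tz":0,"jaw":1.5}]' && python3 -m crank '[{"rx":0,"ry":0,"rz":0,"tx":0,"ty":0,"tz":0,"jaw":1.5},{"rx":0,"ry":0,"rz":0,"tx":0,"ty":0,"tz":0.8,"jaw":1.5},{"rx":0,"ry":0,"rz":0,"tx":0,"ty":0,"tz":1,"jaw":1.5},{"rx":0,"ry":0,"rz":0,"tx":0,"ty":0,"tz":0.5,"jaw":1.5},{"rx":0,"ry":0,"rz":0,"tx":0,"ty":0,"tz":0.2,"jaw":1.5},{"rx":0,"ry":0,"rz":0,"tx":0,"ty":0,"tz":0,"jaw":1.5},{"rx":0,"ry":0,"rz":0,"tx":0,"ty":0,"tz":0,"jaw":1.5},{"rx":0,"ry":0,"rz":0,"tx":0,"ty":0,"tz":0,"jaw":1.5}]' && python3 - <<'E'
from bench import arm
from h import *
import pickle
s=arm.read_state(); print(s["eef_pos"],s["eef_rot"],s["time_s"],s["ft_force"],s["torque"],s["opening"])
p=arm.snapshot("wrist");cv2.imwrite("pics/w7.png",p["image"]);pickle.dump((p,s),open("w7.pkl","wb"))
p=arm.snapshot("top");pickle.dump((p,s),open("t7.pkl","wb"));cv2.imwrite("pics/t7.png",cv2.resize(p["image"][150:270,170:270],None,fx=4.5,fy=4.5,interpolation=cv2.INTER_CUBIC))
E
```

```text
time_s: 12.25
eef_pos: [548.0, 164.9, 88.7]
eef_rot: [180.0, -0.0, -1.6]
ft_force: [0.0, 0.1, -4.0]
opening: 25.9
time_s: 13.05
eef_pos: [548.2, 165.8, 63.9]
eef_rot: [-180.0, -0.0, -1.6]
ft_force: [0.0, 1.0, -2.5]
opening: 25.6
[548.19318824 165.83686789  63.89799821] [-1.79989468e+02 -2.54215380e-02 -1.62298210e+00] 13.05 [ 0.03299235  1.01352971 -2.45029348] [-0.02105916  0.20707457  0.00288068] 25.610076006177525
```

View pics/w7.png

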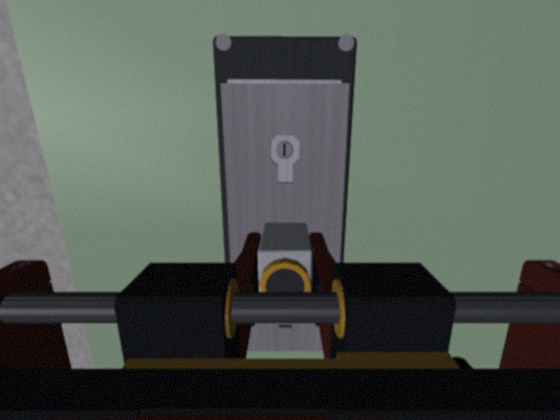

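View pics/t7.png

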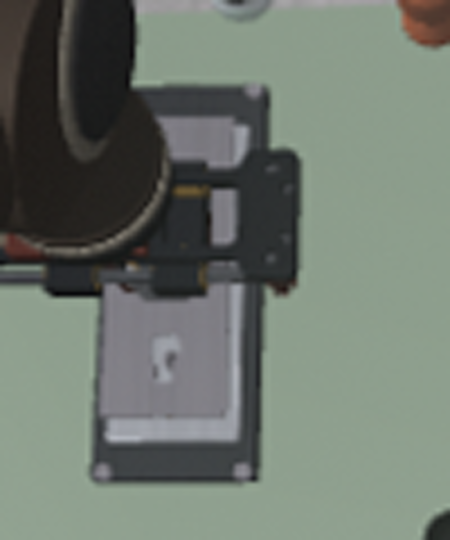

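```bash
python3 - <<'E'
from h import *
import pickle
p,s=pickle.load(open("w7.pkl","rb"))
im=p["image"]
cv2.imwrite("pics/w7z.png",cv2.resize(im[125:190,255:315],None,fx=9,fy=9,interpolation=cv2.INTER_CUBIC))
cv2.imwrite("pics/w7y.png",cv2.resize(im[30:260,205:365],None,fx=2.6,fy=2.6,interpolation=cv2.INTER_CUBIC))
t,s=pickle.load(open("t7.pkl","rb"))
cv2.imwrite("pics/t7z.png",cv2.resize(t["image"][215:260,185:235],None,fx=12,fy=12,interpolation=cv2.INTER_CUBIC))
E
```

```text
(no output)
```

View pics/w7z.png

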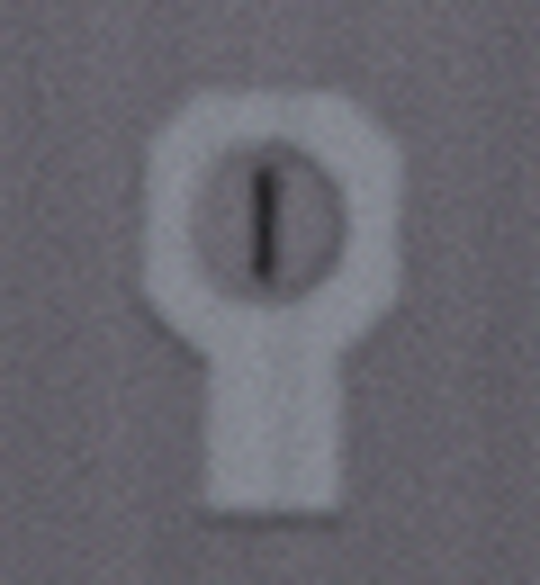

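View pics/w7y.png

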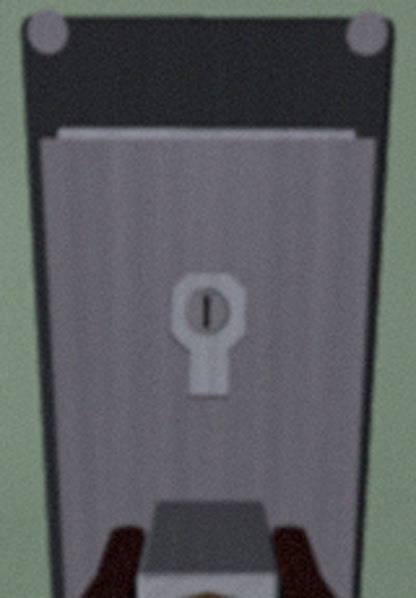

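View pics/t7z.png

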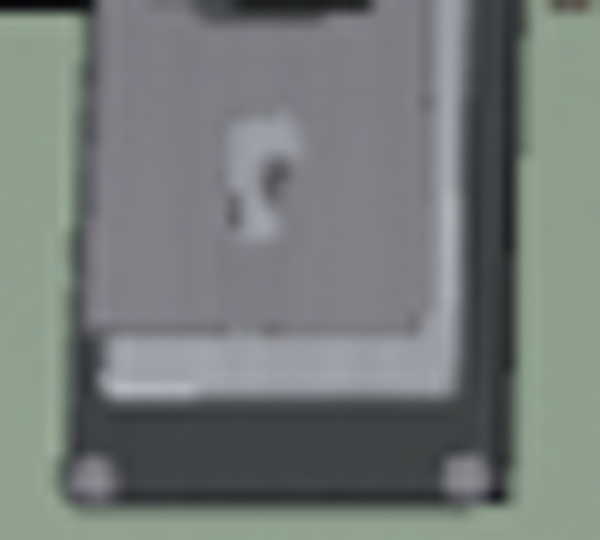

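```bash
python3 - <<'E'
from h import *
import pickle
p,s=pickle.load(open("w7.pkl","rb"))
px=lambda a,k,o:(np.array(a,float)+0.5)/k-0.5+np.array(o)
tcp=s["eef_pos"]; th=np.radians(s["eef_rot"][2]); tx=np.array([np.cos(th),np.sin(th)]); ty=np.array([np.sin(th),-np.cos(th)])
rel=lambda X:np.c_[(X[:,:2]-tcp[:2])@tx,(X[:,:2]-tcp[:2])@ty].round(2)
zt=tcp[2]-11.6+4
print("zt",zt)
e=onplane(p,px([[148,226],[402,226],[275,92],[275,512]],9,[255,125]),zt); print("hole L,R,T, slot end B",rel(e))
sc=onplane(p,px([[190,219],[345,219],[267,135],[267,303],[267,219]],9,[255,125]),31); print("screw L R T B c",rel(sc), sc[-1].round(1))
# plate corners front
c=onplane(p,px([[40,138],[376,138]],2.6,[205,30]),zt); print("front corners",rel(c))
st=onplane(p,px([[58,128],[356,128]],2.6,[205,30]),20); print("strip front corners",rel(st), st.round(1))
b=onplane(p,px([[24,18],[394,18]],2.6,[205,30]),14); print("base front corners",rel(b))
# sides of the plate low in picture
q=onplane(p,px([[62,590],[357,590]],2.6,[205,30]),zt); print("plate sides",rel(q))
# check with plate on w6
p6,s6=pickle.load(open("w6.pkl","rb"))
# top camera rear
t,_=pickle.load(open("t7.pkl","rb"))
f=lambda a,z:onplane(t,px(a,12,[185,215]),z)
print("top: rear edge corners",rel(f([[88,330],[425,330]],zt)),"rear screw",rel(f([[275,178]],31)))
E
```

```text
zt 56.29799821024465
hole L,R,T, slot end B [[59.12 -7.5 ]
 [59.12  8.73]
 [67.44  0.61]
 [40.61  0.63]]
screw L R T B c [[57.85 -5.57]
 [57.85  5.81]
 [63.87  0.08]
 [51.74  0.08]
 [57.85  0.08]] [606.  164.1  31. ]
front corners [[ 94.88 -34.75]
 [ 94.92  35.48]]
strip front corners [[102.34 -37.55]
 [102.38  37.82]] [[651.6 200.5  20. ]
 [649.5 125.1  20. ]]
base front corners [[128.89 -45.9 ]
 [128.95  47.17]]
plate sides [[ -7.7  -35.24]
 [ -7.69  36.79]]
top: rear edge corners [[-79.01 -36.1 ]
 [-79.68  33.76]] rear screw [[-42.51  -3.49]]
```

```bash
python3 -m crank '[{"rx":0,"ry":0,"rz":0.4,"tx":-0.11,"ty":-0.09,"tz":0.3,"jaw":1.5},{"rx":0,"ry":0,"rz":0,"tx":0,"ty":0,"tz":0.5,"jaw":1.5},{"rx":0,"ry":0,"rz":0,"tx":0,"ty":0,"tz":0.4,"jaw":1.5},{"rx":0,"ry":0,"rz":0,"tx":0,"ty":0,"tz":0.25,"jaw":1.5},{"rx":0,"ry":0,"rz":0,"tx":0,"ty":0,"tz":0.1,"jaw":1.5},{"rx":0,"ry":0,"rz":0,"tx":0,"ty":0,"tz":0,"jaw":1.5},{"rx":0,"ry":0,"rz":0,"tx":0,"ty":0,"tz":0,"jaw":1.5},{"rx":0,"ry":0,"rz":0,"tx":0,"ty":0,"tz":0,"jaw":1.5},{"rx":0,"ry":0,"rz":0,"tx":0,"ty":0,"tz":0,"jaw":1.5}]' && python3 - <<'E'
from bench import arm
from h import *
import pickle
s=arm.read_state(); print(s["eef_pos"],s["eef_rot"],s["time_s"],s["ft_force"],s["torque"],s["opening"])
p=arm.snapshot("wrist");pickle.dump((p,s),open("w8.pkl","wb"))
cv2.imwrite("pics/w8z.png",cv2.resize(p["image"][125:190,255:315],None,fx=9,fy=9,interpolation=cv2.INTER_CUBIC))
t=arm.snapshot("top");pickle.dump((t,s),open("t8.pkl","wb"));cv2.imwrite("pics/t8z.png",cv2.resize(t["image"][215:260,185:235],None,fx=12,fy=12,interpolation=cv2.INTER_LANCZOS4))
q=arm.snapshot("side");pickle.dump((q,s),open("s8.pkl","wb"));cv2.imwrite("pics/s8z.png",cv2.resize(q["image"][220:300,195:335],None,fx=5.5,fy=5.5,interpolation=cv2.INTER_LANCZOS4))
E
```

```text
time_s: 14.05
eef_pos: [547.0, 166.8, 48.3]
eef_rot: [-180.0, -0.0, -2.0]
ft_force: [0.4, -1.3, -4.0]
opening: 25.6
[546.98022998 166.77255367  48.26438448] [-1.79991605e+02 -1.00053884e-02 -2.01970188e+00] 14.05 [ 0.44326817 -1.26754888 -3.97637562] [-0.03742802  0.17353173 -0.00022582] 25.56009710438793
```

View pics/w8z.png

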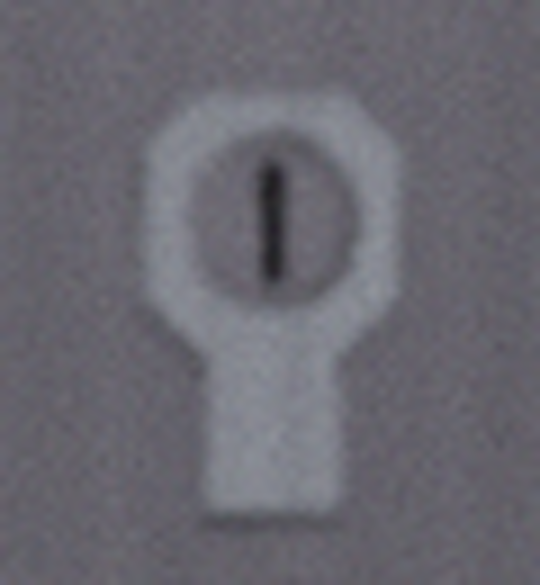

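View pics/t8z.png

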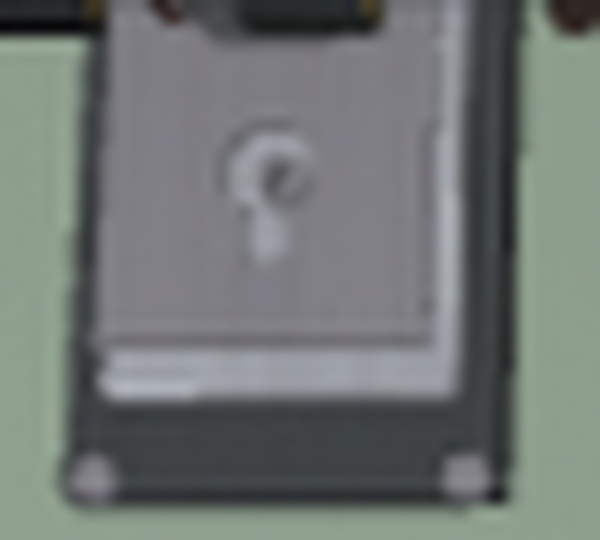

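View pics/s8z.png

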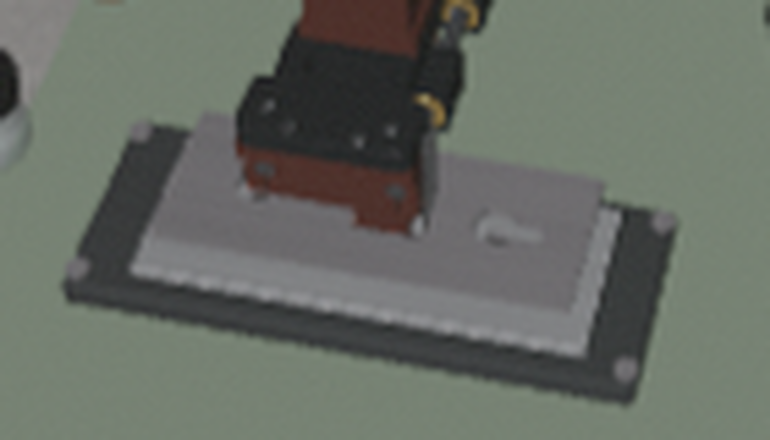

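```bash
python3 -m crank '[{"rx":0,"ry":0,"rz":0,"tx":0,"ty":0,"tz":0.15,"jaw":1.5},{"rx":0,"ry":0,"rz":0,"tx":0,"ty":0,"tz":0.15,"jaw":1.5},{"rx":0,"ry":0,"rz":0,"tx":0,"ty":0,"tz":0.1,"jaw":1.5},{"rx":0,"ry":0,"rz":0,"tx":0,"ty":0,"tz":0.05,"jaw":1.5},{"rx":0,"ry":0,"rz":0,"tx":0,"ty":0,"tz":0,"jaw":1.5},{"rx":0,"ry":0,"rz":0,"tx":0,"ty":0,"tz":0,"jaw":1.5}]' && python3 -m crank '[{"rx":0,"ry":0,"rz":0,"tx":0,"ty":0,"tz":0.05,"jaw":1.5},{"rx":0,"ry":0,"rz":0,"tx":0,"ty":0,"tz":0.05,"jaw":1.5},{"rx":0,"ry":0,"rz":0,"tx":0,"ty":0,"tz":0,"jaw":1.5}]'
```

```text
time_s: 14.8
eef_pos: [546.9, 166.7, 43.7]
eef_rot: [-180.0, -0.0, -2.0]
ft_force: [-0.0, -0.1, -3.2]
opening: 25.6
time_s: 15.1
eef_pos: [546.9, 166.7, 42.6]
eef_rot: [-180.0, 0.0, -2.0]
ft_force: [0.2, -0.5, -2.8]
opening: 26.1
```

```bash
python3 -m crank '[{"rx":0,"ry":0,"rz":0,"tx":0,"ty":0,"tz":0.05,"jaw":1.5},{"rx":0,"ry":0,"rz":0,"tx":0,"ty":0,"tz":0.05,"jaw":1.5},{"rx":0,"ry":0,"rz":0,"tx":0,"ty":0,"tz":0,"jaw":1.5}]' && python3 -m crank '[{"rx":0,"ry":0,"rz":0,"tx":0,"ty":0,"tz":0.05,"jaw":1.5},{"rx":0,"ry":0,"rz":0,"tx":0,"ty":0,"tz":0.05,"jaw":1.5},{"rx":0,"ry":0,"rz":0,"tx":0,"ty":0,"tz":0,"jaw":1.5}]' && python3 - <<'E'
from bench import arm
from h import *
import pickle
s=arm.read_state(); print(s["eef_pos"],s["eef_rot"],s["time_s"],s["ft_force"],s["torque"],s["opening"])
p=arm.snapshot("wrist");pickle.dump((p,s),open("w9.pkl","wb"))
cv2.imwrite("pics/w9z.png",cv2.resize(p["image"][125:190,255:315],None,fx=9,fy=9,interpolation=cv2.INTER_CUBIC))
q=arm.snapshot("side");cv2.imwrite("pics/s9z.png",cv2.resize(q["image"][220:300,195:335],None,fx=5.5,fy=5.5,interpolation=cv2.INTER_LANCZOS4))
E
```

```text
time_s: 15.4
eef_pos: [546.9, 166.7, 41.6]
eef_rot: [180.0, 0.0, -2.0]
ft_force: [0.1, -0.4, -3.5]
opening: 25.9
time_s: 15.7
eef_pos: [546.9, 166.7, 40.6]
eef_rot: [180.0, 0.0, -2.0]
ft_force: [-0.3, -1.2, -3.1]
opening: 25.6
[546.86868722 166.73886811  40.57841348] [ 1.79999237e+02  4.29632351e-03 -2.02201046e+00] 15.7 [-0.25283086 -1.1502675  -3.10243018] [-0.00805712  0.07072596  0.04609367] 25.623772682120944
```

View pics/w9z.png

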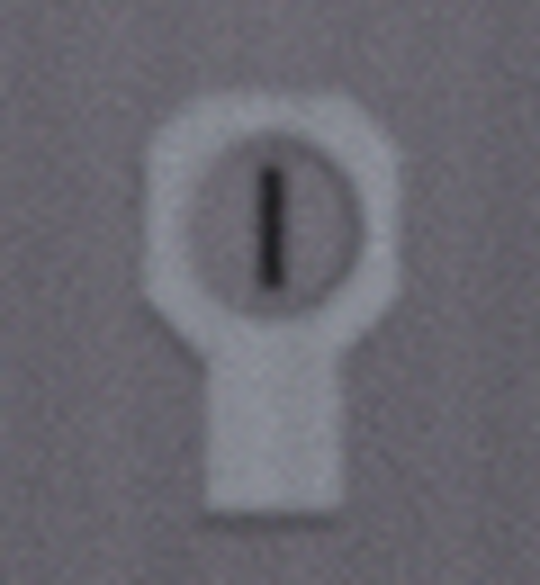

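View pics/s9z.png

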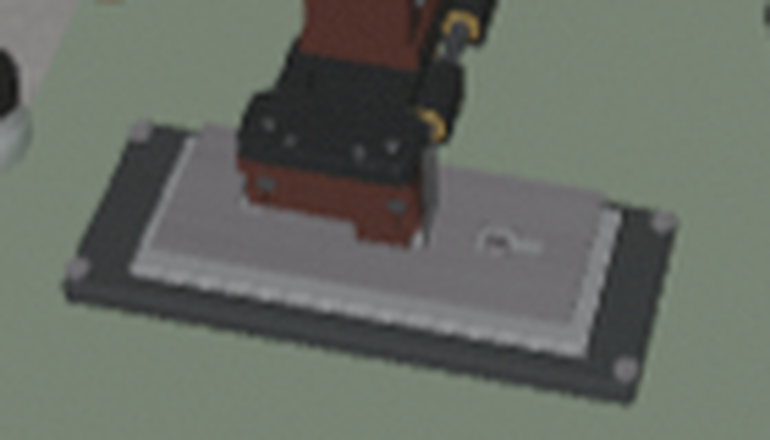

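```bash
python3 -m crank '[{"rx":0,"ry":0,"rz":0,"tx":0,"ty":0,"tz":0.05,"jaw":1.5},{"rx":0,"ry":0,"rz":0,"tx":0,"ty":0,"tz":0.05,"jaw":1.5},{"rx":0,"ry":0,"rz":0,"tx":0,"ty":0,"tz":0.05,"jaw":1.5},{"rx":0,"ry":0,"rz":0,"tx":0,"ty":0,"tz":0,"jaw":1.5}]' && python3 -m crank '[{"rx":0,"ry":0,"rz":0,"tx":0,"ty":0,"tz":0.05,"jaw":1.5},{"rx":0,"ry":0,"rz":0,"tx":0,"ty":0,"tz":0.05,"jaw":1.5},{"rx":0,"ry":0,"rz":0,"tx":0,"ty":0,"tz":0.05,"jaw":1.5},{"rx":0,"ry":0,"rz":0,"tx":0,"ty":0,"tz":0,"jaw":1.5}]' && python3 - <<'E'
from bench import arm
s=arm.read_state(); print(s["eef_pos"],s["eef_rot"],s["time_s"],s["ft_force"],s["torque"],s["opening"])
E
```

```text
time_s: 16.2
eef_pos: [546.9, 166.8, 39.1]
eef_rot: [-180.0, 0.0, -2.0]
ft_force: [-0.1, -0.0, -3.2]
opening: 26.1
time_s: 16.6
eef_pos: [546.9, 166.7, 37.6]
eef_rot: [180.0, 0.0, -2.0]
ft_force: [-0.3, -0.7, -3.1]
opening: 25.7
[546.853537   166.72497187  37.55341746] [ 1.79996916e+02  6.45518068e-03 -2.02474127e+00] 16.6 [-0.31454191 -0.65957203 -3.12043828] [-0.01236687  0.20220416  0.00024324] 25.685162409026887
```

```bash
python3 -m crank '[{"rx":0,"ry":0,"rz":0,"tx":0,"ty":0,"tz":0.05,"jaw":1.5},{"rx":0,"ry":0,"rz":0,"tx":0,"ty":0,"tz":0.05,"jaw":1.5},{"rx":0,"ry":0,"rz":0,"tx":0,"ty":0,"tz":0.05,"jaw":1.5},{"rx":0,"ry":0,"rz":0,"tx":0,"ty":0,"tz":0,"jaw":1.5}]' && python3 -m crank '[{"rx":0,"ry":0,"rz":0,"tx":0,"ty":0,"tz":0.05,"jaw":1.5},{"rx":0,"ry":0,"rz":0,"tx":0,"ty":0,"tz":0.05,"jaw":1.5},{"rx":0,"ry":0,"rz":0,"tx":0,"ty":0,"tz":0.05,"jaw":1.5},{"rx":0,"ry":0,"rz":0,"tx":0,"ty":0,"tz":0,"jaw":1.5}]' && python3 - <<'E'
from bench import arm
s=arm.read_state(); print(s["eef_pos"],s["eef_rot"],s["time_s"],s["ft_force"],s["torque"],s["opening"])
E
```

```text
time_s: 17.0
eef_pos: [546.9, 166.8, 36.2]
eef_rot: [-180.0, -0.0, -2.0]
ft_force: [-0.4, 0.2, -1.9]
opening: 26.2
time_s: 17.4
eef_pos: [546.9, 166.8, 34.6]
eef_rot: [-180.0, -0.0, -2.0]
ft_force: [-0.3, 0.4, -1.6]
opening: 25.9
[546.949851   166.75354139  34.62894383] [-1.79997413e+02 -4.04651731e-03 -2.02316335e+00] 17.4 [-0.33918057  0.4433759  -1.56132144] [ 0.06974429  0.21424371 -0.03749715] 25.920241851507978
```

```bash
python3 -m crank '[{"rx":0,"ry":0,"rz":0,"tx":0,"ty":0,"tz":0.05,"jaw":1.5},{"rx":0,"ry":0,"rz":0,"tx":0,"ty":0,"tz":0.05,"jaw":1.5},{"rx":0,"ry":0,"rz":0,"tx":0,"ty":0,"tz":0.05,"jaw":1.5},{"rx":0,"ry":0,"rz":0,"tx":0,"ty":0,"tz":0,"jaw":1.5}]' && python3 -m crank '[{"rx":0,"ry":0,"rz":0,"tx":0,"ty":0,"tz":0.05,"jaw":1.5},{"rx":0,"ry":0,"rz":0,"tx":0,"ty":0,"tz":0.05,"jaw":1.5},{"rx":0,"ry":0,"rz":0,"tx":0,"ty":0,"tz":0,"jaw":1.5}]' && python3 - <<'E'
from bench import arm
s=arm.read_state(); print(s["eef_pos"],s["eef_rot"],s["time_s"],s["ft_force"],s["torque"],s["opening"])
E
```

```text
time_s: 17.8
eef_pos: [546.9, 166.7, 33.1]
eef_rot: [-180.0, -0.0, -2.0]
ft_force: [0.1, 0.0, -1.7]
opening: 26.4
time_s: 18.1
eef_pos: [546.9, 166.7, 32.1]
eef_rot: [-180.0, -0.0, -2.0]
ft_force: [0.1, 0.8, -1.5]
opening: 25.9
[546.91973409 166.74012516  32.10181131] [-1.79998323e+02 -2.24599152e-03 -2.02575442e+00] 18.1 [ 0.10420478  0.798397   -1.52963797] [ 0.07401549  0.21342953 -0.0021528 ] 25.875936855548687
```

```bash
python3 -m crank '[{"rx":0,"ry":0,"rz":0,"tx":0,"ty":0,"tz":0.04,"jaw":1.5},{"rx":0,"ry":0,"rz":0,"tx":0,"ty":0,"tz":0,"jaw":1.5},{"rx":0,"ry":0,"rz":0,"tx":0,"ty":0,"tz":0,"jaw":1.5}]' && python3 -m crank '[{"rx":0,"ry":0,"rz":0,"tx":0,"ty":0,"tz":0.03,"jaw":1.5},{"rx":0,"ry":0,"rz":0,"tx":0,"ty":0,"tz":0,"jaw":1.5},{"rx":0,"ry":0,"rz":0,"tx":0,"ty":0,"tz":0,"jaw":1.5}]' && python3 - <<'E'
from bench import arm
s=arm.read_state(); print(s["eef_pos"],s["eef_rot"],s["time_s"],s["ft_force"],s["torque"],s["opening"])
E
```

```text
time_s: 18.4
eef_pos: [546.9, 166.7, 31.8]
eef_rot: [-180.0, -0.0, -2.0]
ft_force: [0.4, -0.1, -1.4]
opening: 25.8
time_s: 18.7
eef_pos: [546.9, 166.7, 31.6]
eef_rot: [-180.0, -0.0, -2.0]
ft_force: [-0.5, -0.2, 2.1]
opening: 25.5
[546.89099531 166.73014553  31.61709942] [-1.79987537e+02 -5.12521335e-04 -2.02813126e+00] 18.7 [-0.48077655 -0.17221308  2.09023563] [-0.05432976  0.46544779  0.00735603] 25.49868405905727
```

```bash
python3 - <<'E'
from bench import arm
from h import *
import pickle
s=arm.read_state()
p=arm.snapshot("wrist");pickle.dump((p,s),open("w10.pkl","wb"))
a=cv2.resize(p["image"][125:190,255:315],None,fx=6,fy=6,interpolation=cv2.INTER_CUBIC)
q=arm.snapshot("side");b=cv2.resize(q["image"][220:300,195:335],None,fx=5,fy=5,interpolation=cv2.INTER_LANCZOS4)
cv2.imwrite("pics/w10z.png",a); cv2.imwrite("pics/s10z.png",b)
E
```

```text
(no output)
```

View pics/w10z.png

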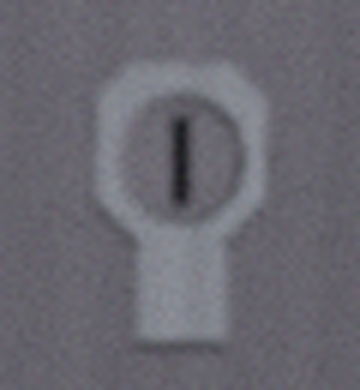

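View pics/s10z.png

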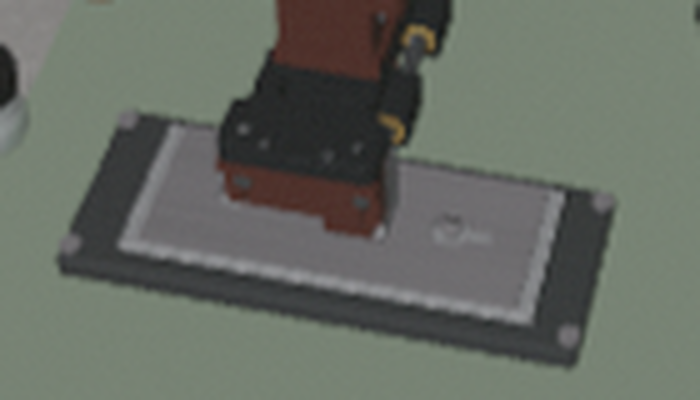

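```bash
python3 -m crank '[{"rx":0,"ry":0,"rz":0,"tx":0.05,"ty":0,"tz":0,"jaw":1.5},{"rx":0,"ry":0,"rz":0,"tx":0.1,"ty":0,"tz":0,"jaw":1.5},{"rx":0,"ry":0,"rz":0,"tx":0.1,"ty":0,"tz":0,"jaw":1.5},{"rx":0,"ry":0,"rz":0,"tx":0.05,"ty":0,"tz":0,"jaw":1.5},{"rx":0,"ry":0,"rz":0,"tx":0,"ty":0,"tz":0,"jaw":1.5}]' && python3 - <<'E'
from bench import arm
s=arm.read_state(); print(s["eef_pos"],s["eef_rot"],s["time_s"],s["ft_force"],s["torque"],s["opening"])
E
```

```text
time_s: 19.3
eef_pos: [549.6, 166.8, 31.6]
eef_rot: [-180.0, 0.0, -2.0]
ft_force: [-3.6, 0.4, 5.2]
opening: 25.8
[549.55379155 166.79481588  31.6191507 ] [-1.79976192e+02  4.36107749e-02 -2.01565246e+00] 19.3 [-3.64850523  0.41810517  5.21837919] [-0.03730032  0.76798067 -0.08688336] 25.787334096091687
```

```bash
python3 -m crank '[{"rx":0,"ry":0,"rz":0,"tx":0.05,"ty":0,"tz":-0.02,"jaw":1.5},{"rx":0,"ry":0,"rz":0,"tx":0.1,"ty":0,"tz":0,"jaw":1.5},{"rx":0,"ry":0,"rz":0,"tx":0.1,"ty":0,"tz":0,"jaw":1.5},{"rx":0,"ry":0,"rz":0,"tx":0.05,"ty":0,"tz":0,"jaw":1.5},{"rx":0,"ry":0,"rz":0,"tx":0,"ty":0,"tz":0,"jaw":1.5}]' && python3 - <<'E'
from bench import arm
s=arm.read_state(); print(s["eef_pos"],s["eef_rot"],s["time_s"],s["ft_force"],s["torque"],s["opening"])
E
```

```text
time_s: 19.8
eef_pos: [553.0, 166.6, 31.6]
eef_rot: [-180.0, -0.0, -2.0]
ft_force: [-3.0, 1.3, 3.7]
opening: 26.2
[552.98938969 166.55170817  31.63389255] [-1.79996442e+02 -1.66781387e-03 -2.02310919e+00] 19.8 [-2.99314205  1.31786057  3.71563779] [ 0.05932918  0.62474945 -0.02546074] 26.24156393182811
```

```bash
python3 -m crank '[{"rx":0,"ry":0,"rz":0,"tx":0.05,"ty":0,"tz":-0.01,"jaw":1.5},{"rx":0,"ry":0,"rz":0,"tx":0.1,"ty":0,"tz":0,"jaw":1.5},{"rx":0,"ry":0,"rz":0,"tx":0.1,"ty":0,"tz":0,"jaw":1.5},{"rx":0,"ry":0,"rz":0,"tx":0.1,"ty":0,"tz":0,"jaw":1.5},{"rx":0,"ry":0,"rz":0,"tx":0.05,"ty":0,"tz":0,"jaw":1.5},{"rx":0,"ry":0,"rz":0,"tx":0,"ty":0,"tz":0,"jaw":1.5}]' && python3 - <<'E'
from bench import arm
from h import *
s=arm.read_state(); print(s["eef_pos"],s["eef_rot"],s["time_s"],s["ft_force"],s["torque"],s["opening"])
p=arm.snapshot("wrist")
cv2.imwrite("pics/w11z.png",cv2.resize(p["image"][125:190,255:315],None,fx=6,fy=6,interpolation=cv2.INTER_CUBIC))
E
```

```text
time_s: 20.4
eef_pos: [557.1, 166.3, 31.7]
eef_rot: [180.0, -0.0, -2.0]
ft_force: [-0.4, 0.6, -0.4]
opening: 26.2
[557.11732523 166.3140935   31.69130745] [ 1.79992664e+02 -1.81870303e-02 -2.02645908e+00] 20.4 [-0.44544787  0.62189922 -0.44755653] [0.0309386  0.37834856 0.0394013 ] 26.185976365941027
```

View pics/w11z.png

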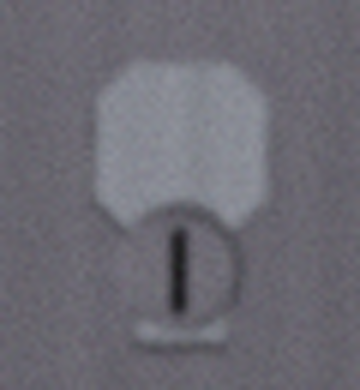

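```bash
python3 -m crank '[{"rx":0,"ry":0,"rz":0,"tx":0.1,"ty":0,"tz":0,"jaw":1.5},{"rx":0,"ry":0,"rz":0,"tx":0.1,"ty":0,"tz":0,"jaw":1.5},{"rx":0,"ry":0,"rz":0,"tx":0.1,"ty":0,"tz":0,"jaw":1.5},{"rx":0,"ry":0,"rz":0,"tx":0,"ty":0,"tz":0,"jaw":1.5},{"rx":0,"ry":0,"rz":0,"tx":0,"ty":0,"tz":0,"jaw":1.5}]' && python3 -m crank '[{"rx":0,"ry":0,"rz":0,"tx":0.05,"ty":0,"tz":0,"jaw":1.5},{"rx":0,"ry":0,"rz":0,"tx":0.05,"ty":0,"tz":0,"jaw":1.5},{"rx":0,"ry":0,"rz":0,"tx":0,"ty":0,"tz":0,"jaw":1.5}]' && python3 - <<'E'
from bench import arm
s=arm.read_state(); print(s["eef_pos"],s["eef_rot"],s["time_s"],s["ft_force"],s["torque"],s["opening"])
E
```

```text
time_s: 20.95
eef_pos: [560.1, 166.3, 31.7]
eef_rot: [180.0, -0.0, -2.0]
ft_force: [-0.4, -0.2, -1.4]
opening: 25.9
time_s: 21.25
eef_pos: [561.0, 166.2, 31.7]
eef_rot: [180.0, -0.0, -2.0]
ft_force: [0.3, 0.7, -3.2]
opening: 25.7
[560.9917557  166.23680077  31.65486809] [ 1.79995660e+02 -8.59469210e-03 -2.02267919e+00] 21.25 [ 0.33970893  0.67880781 -3.24313573] [0.02905936 0.07765032 0.02887006] 25.68311665091171
```

```bash
python3 -m crank '[{"rx":0,"ry":0,"rz":0,"tx":0.04,"ty":0,"tz":0,"jaw":1.5},{"rx":0,"ry":0,"rz":0,"tx":0.04,"ty":0,"tz":0,"jaw":1.5},{"rx":0,"ry":0,"rz":0,"tx":0,"ty":0,"tz":0,"jaw":1.5}]' && python3 -m crank '[{"rx":0,"ry":0,"rz":0,"tx":0.04,"ty":0,"tz":0,"jaw":1.5},{"rx":0,"ry":0,"rz":0,"tx":0,"ty":0,"tz":0,"jaw":1.5},{"rx":0,"ry":0,"rz":0,"tx":0,"ty":0,"tz":0,"jaw":1.5}]' && python3 - <<'E'
from bench import arm
s=arm.read_state(); print(s["eef_pos"],s["eef_rot"],s["time_s"],s["ft_force"],s["torque"],s["opening"])
E
```

```text
time_s: 21.55
eef_pos: [561.7, 166.2, 31.7]
eef_rot: [180.0, -0.0, -2.0]
ft_force: [-0.6, 0.3, -3.2]
opening: 26.3
time_s: 21.85
eef_pos: [562.1, 166.2, 31.7]
eef_rot: [-180.0, -0.0, -2.0]
ft_force: [0.7, 0.6, -3.8]
opening: 26.0
[562.11356878 166.17867525  31.74106601] [-1.79998911e+02 -1.54243087e-03 -2.02682748e+00] 21.85 [ 0.66519641  0.58940131 -3.84102392] [-0.01476863  0.12351637 -0.01147421] 25.9566325632085
```

```bash
python3 -m crank '[{"rx":0,"ry":0,"rz":0,"tx":0.04,"ty":0,"tz":0,"jaw":1.5},{"rx":0,"ry":0,"rz":0,"tx":0,"ty":0,"tz":0,"jaw":1.5},{"rx":0,"ry":0,"rz":0,"tx":0,"ty":0,"tz":0,"jaw":1.5}]' && python3 -m crank '[{"rx":0,"ry":0,"rz":0,"tx":0.03,"ty":0,"tz":0,"jaw":1.5},{"rx":0,"ry":0,"rz":0,"tx":0,"ty":0,"tz":0,"jaw":1.5},{"rx":0,"ry":0,"rz":0,"tx":0,"ty":0,"tz":0,"jaw":1.5}]' && python3 - <<'E'
from bench import arm
from h import *
s=arm.read_state(); print(s["eef_pos"],s["eef_rot"],s["time_s"],s["ft_force"],s["torque"],s["opening"])
t=arm.snapshot("top");cv2.imwrite("pics/t12z.png",cv2.resize(t["image"][215:260,185:235],None,fx=12,fy=12,interpolation=cv2.INTER_LANCZOS4))
q=arm.snapshot("side");cv2.imwrite("pics/s12z.png",cv2.resize(q["image"][220:300,195:335],None,fx=5.5,fy=5.5,interpolation=cv2.INTER_LANCZOS4))
E
```

```text
time_s: 22.15
eef_pos: [562.5, 166.2, 31.7]
eef_rot: [-180.0, 0.0, -2.0]
ft_force: [0.2, 0.9, -3.0]
opening: 25.9
time_s: 22.45
eef_pos: [562.8, 166.2, 31.8]
eef_rot: [-180.0, -0.0, -2.0]
ft_force: [0.2, -0.5, -2.0]
opening: 25.8
[562.80500628 166.15992254  31.75441081] [-1.79999299e+02 -4.72340279e-04 -2.02385577e+00] 22.45 [ 0.21668709 -0.54964041 -2.0495101 ] [ 0.01846037  0.10979882 -0.00657742] 25.77072205411926
```

View pics/t12z.png

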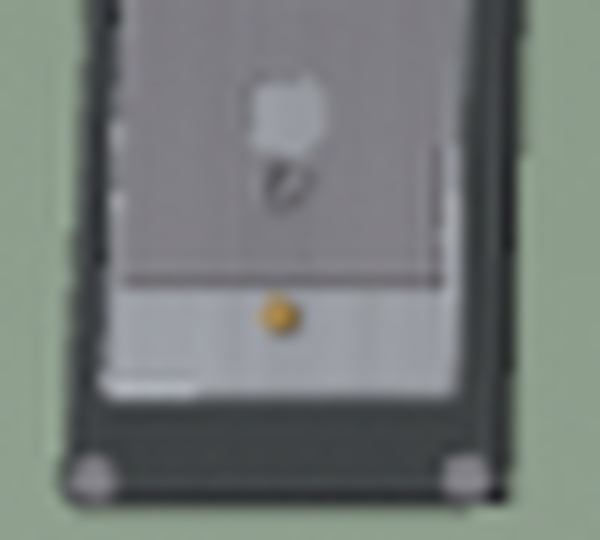

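View pics/s12z.png

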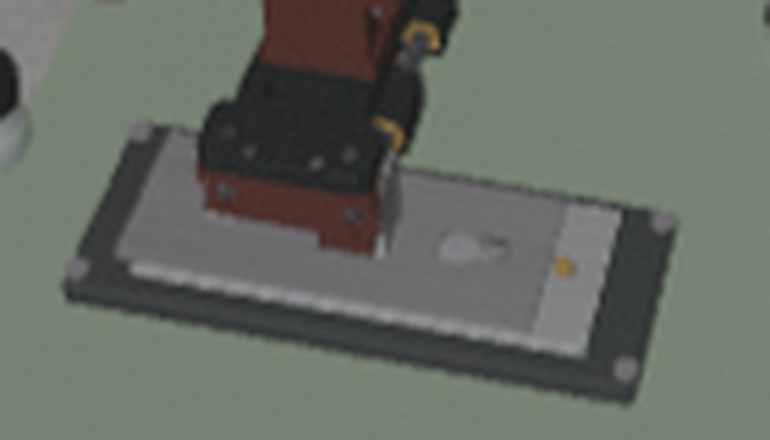

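```bash
python3 -m crank '[{"rx":0,"ry":0,"rz":0,"tx":0.03,"ty":0,"tz":0,"jaw":1.5},{"rx":0,"ry":0,"rz":0,"tx":0,"ty":0,"tz":0,"jaw":1.5},{"rx":0,"ry":0,"rz":0,"tx":0,"ty":0,"tz":0,"jaw":1.5}]' && python3 -m crank '[{"rx":0,"ry":0,"rz":0,"tx":0.03,"ty":0,"tz":0,"jaw":1.5},{"rx":0,"ry":0,"rz":0,"tx":0,"ty":0,"tz":0,"jaw":1.5},{"rx":0,"ry":0,"rz":0,"tx":0,"ty":0,"tz":0,"jaw":1.5}]' && python3 - <<'E'
from bench import arm
s=arm.read_state(); print(s["eef_pos"],s["eef_rot"],s["time_s"],s["ft_force"],s["torque"],s["opening"])
E
```

```text
time_s: 22.85
eef_pos: [562.9, 166.2, 31.7]
eef_rot: [-180.0, 0.0, -2.0]
ft_force: [-0.4, -0.1, -3.0]
opening: 25.5
time_s: 23.15
eef_pos: [563.0, 166.2, 31.7]
eef_rot: [-180.0, 0.0, -2.0]
ft_force: [-2.8, -0.2, -0.0]
opening: 25.9
[562.99919549 166.16649475  31.70487257] [-1.79995047e+02  4.40871492e-02 -2.02374427e+00] 23.15 [-2.84947727 -0.18624721 -0.01550511] [ 0.04613239  0.75779318 -0.02768275] 25.86116181087476
```

```bash
python3 -m crank '[{"rx":0,"ry":0,"rz":0,"tx":-0.03,"ty":0,"tz":0,"jaw":1.5},{"rx":0,"ry":0,"rz":0,"tx":0,"ty":0,"tz":0,"jaw":1.5},{"rx":0,"ry":0,"rz":0,"tx":0,"ty":0,"tz":0,"jaw":1.5}]' && python3 -m crank '[{"rx":0,"ry":0,"rz":0,"tx":0,"ty":0,"tz":0,"jaw":2.6},{"rx":0,"ry":0,"rz":0,"tx":0,"ty":0,"tz":0,"jaw":2.8},{"rx":0,"ry":0,"rz":0,"tx":0,"ty":0,"tz":0,"jaw":3.2},{"rx":0,"ry":0,"rz":0,"tx":0,"ty":0,"tz":0,"jaw":4},{"rx":0,"ry":0,"rz":0,"tx":0,"ty":0,"tz":0,"jaw":5},{"rx":0,"ry":0,"rz":0,"tx":0,"ty":0,"tz":0,"jaw":6},{"rx":0,"ry":0,"rz":0,"tx":0,"ty":0,"tz":0,"jaw":6},{"rx":0,"ry":0,"rz":0,"tx":0,"ty":0,"tz":0,"jaw":6},{"rx":0,"ry":0,"rz":0,"tx":0,"ty":0,"tz":0,"jaw":6}]' && python3 - <<'E'
from bench import arm
from h import *
s=arm.read_state(); print(s["eef_pos"],s["eef_rot"],s["time_s"],s["ft_force"],s["torque"],s["opening"])
p=arm.snapshot("wrist");cv2.imwrite("pics/w13.png",p["image"])
E
```

```text
time_s: 23.45
eef_pos: [563.0, 166.2, 31.7]
eef_rot: [180.0, 0.0, -2.0]
ft_force: [-3.4, 0.2, -1.6]
opening: 25.9
time_s: 24.35
eef_pos: [563.1, 166.2, 31.7]
eef_rot: [-180.0, -0.0, -2.0]
ft_force: [-0.4, -0.4, -0.3]
opening: 59.8
[563.11296467 166.17816145  31.7480243 ] [-1.79998719e+02 -3.29024171e-03 -2.01937286e+00] 24.35 [-0.37637261 -0.36194821 -0.33626272] [-0.07202167  0.16025109 -0.00608653] 59.7918870125647
```

View pics/w13.png

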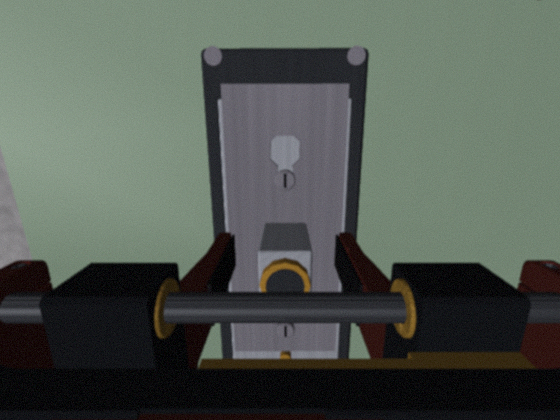

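Released; the wrist picture shows the front screw at the slot's end (285,180), the rear screw (285,330) and the brass pin (285,355) behind the plate's rear edge. Lifting clear.

```bash
python3 -m crank '[{"rx":0,"ry":0,"rz":0,"tx":0,"ty":0,"tz":-0.5,"jaw":6},{"rx":0,"ry":0,"rz":0,"tx":0,"ty":0,"tz":-1,"jaw":6},{"rx":0,"ry":0,"rz":0,"tx":0,"ty":0,"tz":-2,"jaw":6},{"rx":0,"ry":0,"rz":0,"tx":0,"ty":0,"tz":-3,"jaw":6},{"rx":0,"ry":0,"rz":0,"tx":0,"ty":0,"tz":-3,"jaw":6},{"rx":0,"ry":0,"rz":0,"tx":0,"ty":0,"tz":-3,"jaw":6},{"rx":0,"ry":0,"rz":0,"tx":-2,"ty":0,"tz":-2,"jaw":6},{"rx":0,"ry":0,"rz":0,"tx":-3,"ty":0,"tz":-1,"jaw":6},{"rx":0,"ry":0,"rz":0,"tx":-3,"ty":0,"tz":-0.5,"jaw":6},{"rx":0,"ry":0,"rz":0,"tx":-3,"ty":0,"tz":0,"jaw":6},{"rx":0,"ry":0,"rz":0,"tx":-2,"ty":0,"tz":0,"jaw":6},{"rx":0,"ry":0,"rz":0,"tx":-1,"ty":0,"tz":0,"jaw":6},{"rx":0,"ry":0,"rz":0,"tx":0,"ty":0,"tz":0,"jaw":6},{"rx":0,"ry":0,"rz":0,"tx":0,"ty":0,"tz":0,"jaw":6},{"rx":0,"ry":0,"rz":0,"tx":0,"ty":0,"tz":0,"jaw":6},{"rx":0,"ry":0,"rz":0,"tx":0,"ty":0,"tz":0,"jaw":6}]' && python3 - <<'E'
from bench import arm
from h import *
import pickle
s=arm.read_state(); print(s["eef_pos"],s["eef_rot"],s["time_s"],s["ft_force"],s["opening"])
p=arm.snapshot("wrist");cv2.imwrite("pics/w14.png",cv2.resize(p["image"][0:290,120:440],None,fx=2,fy=2,interpolation=cv2.INTER_CUBIC));pickle.dump((p,s),open("w14.pkl","wb"))
q=arm.snapshot("side");cv2.imwrite("pics/s14.png",q["image"]);pickle.dump(q,open("s14.pkl","wb"))
E
```

```text
time_s: 26.0
eef_pos: [423.9, 170.8, 191.9]
eef_rot: [180.0, -0.0, -2.1]
ft_force: [-0.4, -0.1, -0.8]
opening: 59.7
[423.90314406 170.81120239 191.85667079] [ 1.79972213e+02 -3.50735784e-02 -2.07302877e+00] 26.0 [-0.37554574 -0.11832201 -0.79644567] 59.739940417821835
```

View pics/w14.png

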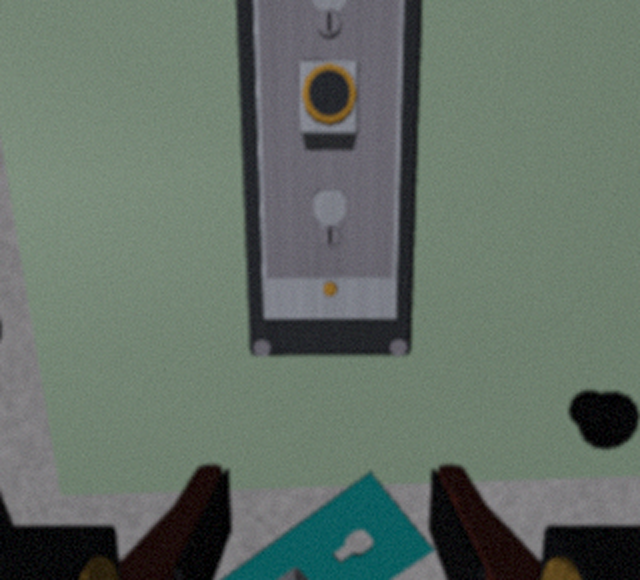

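View pics/s14.png

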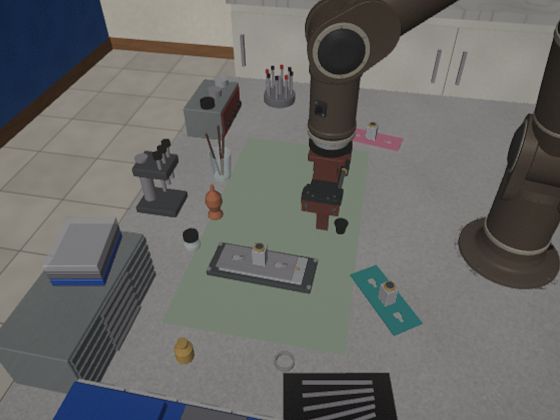

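```bash
python3 - <<'E'
from h import *
import pickle
p,s=pickle.load(open("w14.pkl","rb"))
px=lambda a:(np.array(a,float)+0.5)/2-0.5+np.array([120,0])
P=cloud(p)
u,v=np.round(px([[330,289]])[0]).astype(int); print("pin z",P[v-2:v+3,u-2:u+3,2].round(1).tolist())
for a in ([330,265],[290,300],[329,94],[280,200]): 
    u,v=np.round(px([a])[0]).astype(int); print(a,P[v,u].round(1))
B=onplane(p,px([[251,353],[410,353]]),14); S=onplane(p,px([[264,318],[397,318]]),20); R=onplane(p,px([[266,277],[398,277]]),24)
pin=onplane(p,px([[330,289]]),25); disc=onplane(p,px([[329,94]]),54)
sc=onplane(p,px([[330,235],[330,24]]),31)
th=np.radians(-1.7); bx=np.array([np.cos(th),np.sin(th)]); by=np.array([-np.sin(th),np.cos(th)])
for n,X in [("base rear",B.mean(0)),("strip rear",S.mean(0)),("plate rear",R.mean(0)),("pin",pin[0]),("disc",disc[0]),("screw r",sc[0]),("screw f",sc[1])]:
    r=X[:2]-np.array([558.6,165.6]); print(n,round(r@bx,1),round(r@by,1))
a=np.load("side0.npz")["image"]; b=pickle.load(open("s14.pkl","rb"))["image"]
for n,(x0,x1,y0,y1) in dict(blower=(200,228,180,222),jar=(178,205,225,255),weight=(170,198,332,368),ring=(270,300,345,375),cup=(205,235,125,182),loupe=(330,352,214,238),driver=(305,335,120,136)).items():
    d=np.abs(a[y0:y1,x0:x1].astype(int)-b[y0:y1,x0:x1]).mean(); print(n,round(d,1))
E
```

```text
pin z [[26.1, 23.8, 25.5, 24.1, 25.1], [24.5, 24.5, 25.3, 24.9, 24.6], [24.9, 25.5, 25.2, 24.5, 25.6], [25.6, 25.0, 25.1, 23.7, 25.4], [25.2, 25.1, 25.0, 24.7, 24.5]]
[330, 265] [490.9 167.4  23.9]
[290, 300] [471.9 190.8  20.1]
[329, 94] [562.9 165.9  75. ]
[280, 200] [525.1 193.1  23.3]
base rear -118.5 0.1
strip rear -97.4 -0.0
plate rear -74.5 -1.0
pin -80.9 0.2
disc 9.7 0.1
screw r -52.5 0.0
screw f 46.2 -0.6
blower 6.7
jar 6.5
weight 6.9
ring 7.1
cup 6.7
loupe 8.8
driver 47.9
```

```bash
python3 - <<'E'
from bench import arm
s=arm.read_state(); print(s["time_s"],s["ft_force"],abs(s["qd"]).max())
print(arm.sign_off())
E
```

```text
26.1 [-0.28264599 -0.07123517 -1.09269709] 0.29080658880723254
the job is handed in; nothing more can be done
None
```

The holder is locked in the mounting station and I handed the job in at 26.1 s; sign-off gives no verdict.

I gripped the holder by its block and lowered it over both screw heads. I then slid it about 16 mm along the base's +x until it stalled against the stop, let go and moved the arm clear. Forces at the wrist, read at the end of each move, stayed around 5 N or less.

**Last checks**
- **Catch pin:** its top reads about 25 mm above the bench, so it is fully up, 6 mm behind the plate's rear edge.
- **Plate:** its top reads about 24 mm, flat on the strip. The top of the block reads 75 mm against an expected 74.
- **Position:** the block is about 4 mm to the +x side of the base's centre and 0.4 mm off the centre line.
- **Bystanders:** all look unmoved in the before/after side pictures, except the driver. The arm hid it in the last side picture, so I could not check it, but the arm never went near it.

**Disagreements**
- **Rear screw:** before lowering, the top camera put the rear screw anywhere from 2.3 mm one side of its hole to 1.5 mm the other, while the wrist camera showed it aligned. I relied on the wrist camera, and the plate went down without resistance.
- **Plate rear edge:** it measured about 1 mm off the centre line in the final wrist picture, while the block showed 0.4 mm.

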